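# Switch on the guarded test bay with the bent rod

### The arm

A 7-joint arm with a two-finger parallel gripper is mounted at the origin on the work surface. World frame = base frame: x ahead of the robot, y to its left, z up, the work surface at z = 0. Lengths are in m, angles in rad, forces in N, time in s.
With the tool pointing down it reaches from about 0.4 to 0.85 m from the base axis. Payload 4.4 kg.
Tool frame: the origin (TCP) lies at the very end of the fingers, on their centre line; the grasp point (between the pads) lies 19 mm behind it (robot.hold_point_z is the distance from the TCP to the grasp point, in m); z points along the fingers, y is the line along which they close (so a half turn about z gives the same grasp; the last joint's range is limited). The gripper opens to 94 mm and grips with 3 to 60 N. Pads are 16 mm wide; open, the fingers measure 119 mm over their backs; the gripper's body (75 mm by 177 mm) begins 78 mm behind the grasp point.
Start: joints at [-1.179, 0.628, 0.038, 1.517, -0.027, 0.996, -0.02], TCP at [0.287, 0.583, 0.205] pointing down, gripper open.
Joint ranges: [-3.06, 3.06], [-0.37, 2.12], [-1.25, 1.32], [0.18, 2.47], [-1.1, 4.24], [0.23, 1.98], [-2.94, 2.94]. Speed limits (rad/s): [2.57, 2.57, 3.14, 3.14, 3.14, 3.14, 3.14].

### API

Orientations are given as a rotation vector (axis times angle).
In Python, from cell import robot gives the robot as it stands.
- The arm moves only by the tool carry_out, never from a script. Its argument "series" is a list of rows, each a list of 3 entries, a list of its own where there are three numbers: the shift along the tool's x, y, z in cm, then the turn, a rotation vector about the tool's x, y, z in rad, then the opening in per cent of the stroke, from 0 (shut) to 100 (fully open). A call has 1 to 5 rows; each row shifts and turns the commanded pose from where the row before left it, along the tool's axes as they then stand; what a row does not reach is not made up. A row lasts 1/10 s, in which the tool goes at most 50 mm and 8.59 degrees, less where a joint would pass 70% of its speed; a pose out of reach is approached as far as the arm can. A call with a gripper value outside its range is refused whole. The fingers move at their own pace and stop on an object; "force" is the grip in N (left out, the last holds). Time passes only in rows, so rows that do not move let the fingers close. It gives the time, the measured TCP pose, the force, the opening and the grip force at its end, in the units of the state.
- robot.get_state(): the state, without advancing time (a new reading comes with each control period).
- robot.snapshot(name): name is "side" or "top" or "wrist"; returns the picture (400x640x3 uint8, red, green, blue); there is no depth.
- robot.calibration(name): a dict with "fov_y" (degrees; the focal length in pixels is half the picture's height over the tangent of half this angle, whatever the lens; pixels are square), "cx", "cy" (the principal point, pixels), "k1" (the pictures are not rectified: a ray, as slopes to the right and down, at radius r is drawn at 1 + k1 r^2 times it, then the intrinsics apply), "rvec" (rotation vector, rad) and "tvec" (3), from world to camera coordinates, as OpenCV has them. Camera axes: x right, y down, z forward; pixel columns grow to the right and rows downward; lengths in m; the calibration is good to about 2 mm. A picture is of the moment at which its call begins: read the wrist's pose just before it. calibration takes no time and is no camera call; for the wrist camera it gives the pose at the moment of the call.
- robot.job_done(): hands the job in; it is judged then, once.
The state is a dict: "time": time; "joint_positions": joint angles; "joint_vel": joint speeds; "joint_torque": joint torques, N m; "ee_pos": TCP position; "tool_rot": TCP orientation; "ft_force": force on the tool from outside, world axes, zero at the start; "torque": the same for the moment, N m; "width": opening from 0.0 (shut) to 1.0 (fully open); "grip_force": force on a finger pad.
Only numpy, scipy, OpenCV 4.12 (cv2) and the standard library are available. Lean on these libraries where they do the work, as an engineer would, in place of code of your own. Each camera call takes 0.05 s, during which the arm holds its last target. There are 200 camera calls.

### The job

Switch on the guarded test bay: take the bent rod by its hooked end and draw it out from under the instrument shelf, lay it in the open notched stand and let go, then take it again by its handle. Reach over the bay's front wall with the rod and pull the broad paddle switch all the way towards the robot, touching the switches with nothing but the rod and leaving the ball-ended switch, the board in its vise and the things lying about undisturbed. Then lay the rod back in the notches of the open stand, leg hanging down, and let go.

Things in the scene. Friction and masses are not known exactly. Their poses are not given: they have to be found in the camera images.
- rod: the bent rod (about 80 g): level bar along its x with a black square handle 20 x 20 x 100 mm (x -130 to -30 mm), then a 10 x 10 mm square bar to x = 155 mm, and at x = 150 mm a round leg 10 mm thick hanging down (-z) to 90 mm below the bar's centre line. Origin on that centre line, z up
- rod_bar (a point): point on the bar's centre line at rod x = 32.5 mm, the balance point; this belongs midway between the stand's posts
- rod_hookgrip (a point): point on the bar's centre line at rod x = 105 mm, 45 mm short of the leg, where it can be taken at the start (bar 10 mm wide)
- rod_handle (a point): point on the handle's centre line at rod x = -65 mm; the handle is 20 mm wide there
- rod_tip (a point): centre of the leg's lower end, rod (150, 0, -90) mm
- riser: instrument shelf, fixed, an oscilloscope on it. x: the way the rod's hooked end sticks out. At the start the rod lies along it, origin over origin, bar centre 120 mm up, in notched posts like the stand's at x = 0 and 65 mm. A board at x -160 to +20 mm, underside 195 mm up, side panels at y = +-120 mm, covers the handle: lift the rod 40 mm out of the notches, then draw it 160 mm along +x
- stand: free-standing open rod stand, fixed: base 110 x 100 x 10 mm, two posts 8 mm thick at its x = -32.5 and +32.5 mm, each with a notch open at the top. The rod lies along its x axis, either way round
- stand_rest (a point): point midway between the two notches at the height of the lying bar's centre line, 120 mm above the bench. Notch floors are 5 mm lower and about 14 mm wide, the prongs flare to about 30 mm apart, 137 mm above the bench
- bay: guarded test bay, fixed. Origin on the bench under the middle of its front wall, x points into the bay, away from the robot. Front wall 6 mm thick, 280 mm wide, 110 mm high; side walls as high, 200 mm deep, at y = +-140 mm; guard wires overhead (underside 276 mm up) over x 5 to 205 mm, posts at the corners. The rod fits between wall and wires, a gripper does not
- switch_main: the main switch (the one with the broad flat paddle): black switch block 60 x 44 x 26 mm on the bay's 4 mm floor mat, behind the bay's front wall; origin at its underside centre, its -x faces the front wall
- paddle_tip (a point): middle of the paddle's upper edge. The paddle is 34 mm wide (along y), 6 mm thick, 36 mm long, its upper edge 55 mm from the hinge; the hinge lies along y, 26 mm above the switch block's underside, so 30 mm above the bench, over the block's centre
- paddle (a joint): angle of the main switch's paddle (rad): 0 leans 0.5 rad away from the front wall, 1.0 (its stop) leans 0.5 rad towards the front wall and the robot; about 1 N at the paddle moves it and it stays where it is left
- switch_aux: the other switch, with a thin stick ending in a 14 mm ball, about 85 mm beside the main one; the two may be in either place: black switch block 60 x 44 x 26 mm on the bay's 4 mm floor mat, behind the bay's front wall; origin at its underside centre, its -x faces the front wall
- ballstick (a joint): angle of the ball stick (rad), same sense as the paddle's; to be left alone
- board_vise: dark green board vise 110 x 75 mm with a circuit board (130 x 66 mm, parts to 57 mm above the vise's underside) in it, at the bay's left end, fixed; origin at its underside centre, x into the bay
- spool: bystander: plastic wire spool, 52 mm across, 38 mm high
- spare_board: bystander: loose green circuit board 90 x 60 mm, 13 mm high
- flux_jar: bystander: small jar, 42 mm across, 45 mm high
- screwdriver: bystander: screwdriver, 160 mm long, lying
- heatsink: bystander: finned aluminium heat sink 50 x 50 x 28 mm
- parts_tray: bystander: black divided tray 110 x 80 x 30 mm
- tip_tin: bystander: brass ring-shaped tip-cleaner tin, 60 mm across, 25 mm high
Not all that is in view belongs to the job. What is shaped like the switch_aux but blue is not meant.

How it is judged:
By the outcome, as a careful person would: the job done as asked, in the order asked, and still so for the second after the job is handed in, with the robot touching nothing.
It also fails if it takes over 72 s, if anything falls off the work surface, if the arm or the gripper's body presses on something with over 40 N, if the wrist force passes 120 N, or if a joint passes its speed limit or range.

## Working session

There is one attempt and no reset: what is moved stays moved. The work goes in short steps, Python scripts to look and compute and a tool call to move; the robot and the scene stay as the last step left them, time stands still between calls to the robot, and variables do not carry over. Pictures are saved under pics/ and viewed, at most 10 in all, crops included, and the job is handed in when it is done.

Besides the shell and the picture viewer there is one more tool, called after "Emit:" as name([rows], argument=value, ...), one row to a line, values as JSON. carry_out: Moves the arm, as the interface text tells. Its arguments: {"type":"object","properties":{"series":{"type":"array","items":{"type":"array"}},"force":{"type":"number"}},"required":["series"]}

```bash
mkdir -p pics
python3 - <<'E'
from cell import robot
import cv2
for n in("top","side"):
    cv2.imwrite(f"pics/{n}0.png",robot.snapshot(n)[:,:,::-1])
    c=robot.calibration(n);print(n,c)
print(robot.get_state())
E
```

```text
top {'fov_y': 54.10897566641923, 'cx': 322.8572200826781, 'cy': 198.71140789674863, 'k1': -0.041985058333720564, 'rvec': array([ 2.15545724, -2.19364381,  0.08785953]), 'tvec': array([0.06665965, 0.51857831, 1.18738871])}
side {'fov_y': 53.73050908348647, 'cx': 317.7987640598304, 'cy': 201.7806441602308, 'k1': -0.0290087142543146, 'rvec': array([ 2.43212475, -0.15331062,  0.07387172]), 'tvec': array([-0.5269918 ,  0.15012458,  1.33648539])}
{'time': 0.1, 'joint_positions': array([-1.17876138,  0.62922027,  0.03841713,  1.51822466, -0.0270297 ,
        0.99632926, -0.01998499]), 'joint_vel': array([ 0.00012584, -0.0017056 , -0.0005793 , -0.00023117, -0.0002689 ,
        0.0001073 ,  0.0005057 ]), 'joint_torque': array([ 1.68916500e-03, -5.50788116e+01,  1.14695918e+00, -1.87115854e+01,
       -5.22144651e-02,  1.92197686e-02,  3.25182032e-05]), 'ee_pos': array([0.28699388, 0.58255674, 0.20468106]), 'tool_rot': array([-7.12774925e-01, -3.05925003e+00,  2.53755198e-03]), 'ft_force': array([-0.21958448, -0.48169273,  0.40962686]), 'torque': array([-0.02283582,  0.04404593, -0.01846634]), 'grip_force': 0.0, 'width': 0.9966020009256119}
```

View pics/top0.png

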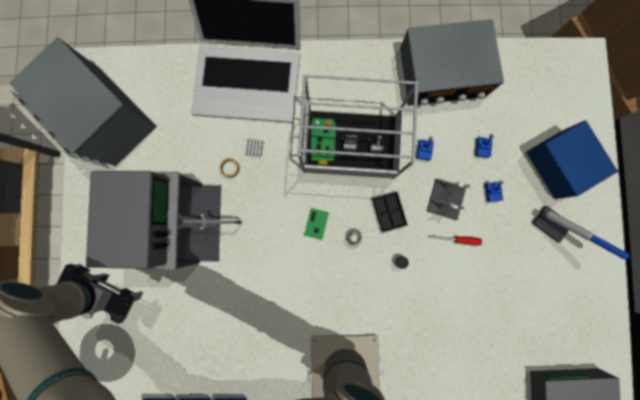

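View pics/side0.png

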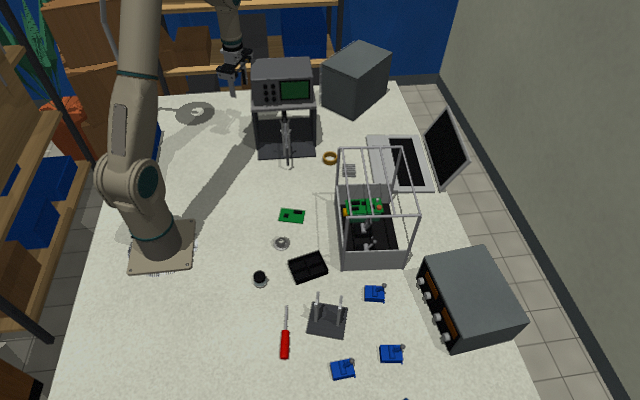

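The top view shows the shelf on the left (rod leg at about (240,221)), the bay around (355,140) and the open stand at (447,198). The side view shows the rod at (288,140), the bay at (375,215) and the stand at (328,318). I'll enlarge these areas.

```bash
cat > h.py <<'E'
import numpy as np,cv2
from cell import robot
from scipy.spatial.transform import Rotation as R
def cam(n):
    c=robot.calibration(n);f=200/np.tan(np.radians(c['fov_y']/2))
    K=np.array([[f,0,c['cx']],[0,f,c['cy']],[0,0,1]]);d=np.array([c['k1'],0,0,0,0.])
    return K,d,np.array(c['rvec']),np.array(c['tvec'])
def ray(n,uv,c=None):
    K,d,r,t=c or cam(n);p=cv2.undistortPoints(np.array([[uv]],float),K,d)[0,0]
    M=cv2.Rodrigues(r)[0];return -M.T@t,M.T@np.array([p[0],p[1],1])
def atz(n,uv,z,c=None):
    o,v=ray(n,uv,c);return o+v*(z-o[2])/v[2]
def tri(a,b):
    (o,v),(p,w)=ray(*a),ray(*b)
    s=np.linalg.lstsq(np.c_[v,-w],p-o,rcond=None)[0];x,y=o+s[0]*v,p+s[1]*w
    return (x+y)/2,np.linalg.norm(x-y)
def px(n,P,c=None):
    K,d,r,t=c or cam(n);return cv2.projectPoints(np.array(P,float).reshape(-1,3),r,t,K,d)[0][:,0]
E
python3 - <<'E'
import cv2,numpy as np
t=cv2.imread('pics/top0.png');s=cv2.imread('pics/side0.png')
def c(i,x,y,w,h,k):return cv2.resize(i[y:y+h,x:x+w],None,fx=k,fy=k,interpolation=cv2.INTER_CUBIC)
# top bay 285..421 x 70..190 ; riser 165..250 ,170..270 ; stand 420..480,170..230
A=c(t,285,85,133,100,3);B=c(s,330,140,100,133,3)[:, :]
im=np.zeros((600,800,3),np.uint8)
im[:300,:399]=A
im[:399,400:700]=B
x=c(t,420,170,50,55,4);im[310:530,:200]=x
x=c(t,170,190,80,60,2);  im[310:430,205:365]=x
x=c(s,300,285,55,60,3);im[410:590,400:565]=x
x=c(s,245,95,80,80,2);im[410:570,600:760]=x
cv2.imwrite('pics/c1.png',im)
E
```

```text
(no output)
```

View pics/c1.png

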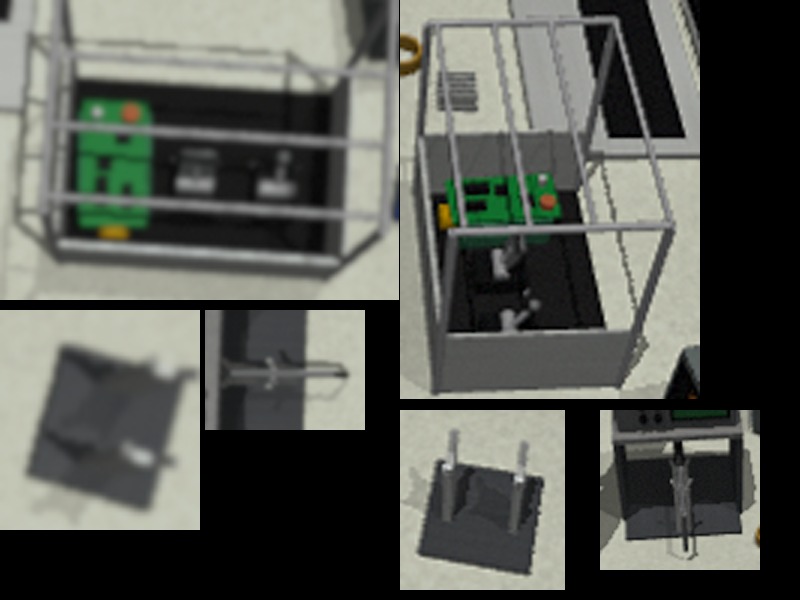

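The crops show the paddle switch on the left at about top px (351,140) and the ball switch at (377,145). The stand posts are at about (461,184) and (454,206), and the rod's bar runs along row 221 to its end at column 241.

Run:
```python
from h import *
np.set_printoptions(precision=4,suppress=True)
def P(n,u,z):print(n,atz('top',u,z))
P('rod end155',(241.5,221.5),.12);P('rod at 65',(203.5,221),.12)
T=lambda x,y:(285+x/3,85+y/3)
P('wallL',T(55,245),.11);P('wallR',T(340,265),.11)
P('paddle tip',T(197,158),.078);P('ball',T(284,157),.08)
S=lambda x,y:(420+x/4,170+(y-310)/4)
for q in((60,345),(185,372),(152,510),(28,475)):P('standbase',S(*q),.01)
P('post',S(165,367),.12);P('post',S(137,455),.12)
# riser base end corners
P('riserR',(221,185),.0);P('riserR',(221,263),.0)
s=lambda x,y:(330+(x-400)/3,140+y/3)
print('paddle tri',tri(('top',T(197,158)),('side',s(518,240))))
print('ball tri',tri(('top',T(284,157)),('side',s(535,304))))
st=lambda x,y:(300+(x-400)/3,285+(y-410)/3)
for q in((436,458),(543,478),(528,574),(418,554)):print('stand base side',atz('side',st(*q),.01))
r=lambda x,y:(245+(x-600)/2,95+(y-410)/2)
print('rod leg bottom',atz('side',r(685,548),.03))
print('base',px('top',[0,0,0]),px('top',[.3,.57,0]))
```

```text
rod end155 [0.4505 0.2888 0.12  ]
rod at 65 [0.4537 0.3975 0.12  ]
wallL [0.606  0.1119 0.11  ]
wallR [ 0.5817 -0.1617  0.11  ]
paddle tip [ 0.6966 -0.029   0.078 ]
ball [ 0.6956 -0.1155  0.08  ]
standbase [ 0.5774 -0.2957  0.01  ]
standbase [ 0.5544 -0.3936  0.01  ]
standbase [ 0.4467 -0.3624  0.01  ]
standbase [ 0.4757 -0.2664  0.01  ]
post [ 0.5457 -0.3391  0.12  ]
post [ 0.4831 -0.316   0.12  ]
riserR [0.571  0.3799 0.    ]
riserR [0.3259 0.379  0.    ]
paddle tri (array([ 0.6998, -0.0295,  0.0726]), np.float64(0.0037406023404888853))
ball tri (array([ 0.6995, -0.1168,  0.0721]), np.float64(0.003824990545687366))
stand base side [ 0.4784 -0.2679  0.01  ]
stand base side [ 0.5826 -0.303   0.01  ]
stand base side [ 0.5509 -0.3981  0.01  ]
stand base side [ 0.4491 -0.3655  0.01  ]
rod leg bottom [0.4519 0.316  0.03  ]
base [[344.6626 368.3464]] [[160.5682 272.0843]]
```

```bash
cat >> h.py <<'E'
def plan(pts,start=None,step=.045,ang=.14):
    """pts: (x,y,z,yaw of tool y in deg, tool pointing down); prints rows"""
    s=robot.get_state();p=np.array(s['ee_pos']);Q=R.from_rotvec(s['tool_rot'])
    if start is not None:p=np.array(start[:3]);Q=down(start[3])
    for q in pts:
        g=np.array(q[:3]);G=down(q[3]);w=(Q.inv()*G).as_rotvec()
        n=int(max(1,np.ceil(np.linalg.norm(g-p)/step),np.ceil(np.linalg.norm(w)/ang)))
        print('->',q,n,'rows')
        for k in range(n):
            sh=100*Q.apply((g-p)/n,inverse=True);Qn=Q*R.from_rotvec(w/n)
            if k<2 or np.linalg.norm(w)>.03:print('  ',np.round(sh,2).tolist(),np.round(w/n,3).tolist())
            Q=Qn
        p=g
def down(yaw):
    a=np.radians(yaw);y=np.array([np.cos(a),np.sin(a),0]);z=np.array([0,0,-1.])
    return R.from_matrix(np.c_[np.cross(y,z),y,z])
def yaw(s=None):
    s=s or robot.get_state();M=R.from_rotvec(s['tool_rot']).as_matrix();return np.degrees(np.arctan2(M[1,1],M[0,1])),M
E
python3 - <<'E'
from h import *
print(yaw());plan([(.30,.34,.26,63.8),(.44,.30,.30,0)])
E
```

```text
(np.float64(63.76926195869667), array([[-8.97021361e-01,  4.41986538e-01, -7.60209479e-04],
       [ 4.41987191e-01,  8.97020138e-01, -1.48181487e-03],
       [ 2.69809877e-05, -1.66522244e-03, -9.99998613e-01]]))
-> (0.3, 0.34, 0.26, 63.8) 6 rows
   [-1.98, -3.53, -0.92] [-0.0, -0.0, -0.0]
   [-1.98, -3.53, -0.92] [-0.0, -0.0, -0.0]
-> (0.44, 0.3, 0.3, 0) 8 rows
   [-1.79, 0.32, -0.5] [0.0, -0.0, 0.139]
   [-1.73, 0.57, -0.5] [0.0, -0.0, 0.139]
   [-1.63, 0.8, -0.5] [0.0, -0.0, 0.139]
   [-1.51, 1.02, -0.5] [0.0, -0.0, 0.139]
   [-1.35, 1.22, -0.5] [0.0, -0.0, 0.139]
   [-1.17, 1.4, -0.5] [0.0, -0.0, 0.139]
   [-0.96, 1.55, -0.5] [0.0, -0.0, 0.139]
   [-0.74, 1.66, -0.5] [0.0, -0.0, 0.139]
```

Emit:
carry_out([
  [[-2, -3.5, -0.9], [0, 0, 0], 100],
  [[-2, -3.5, -0.9], [0, 0, 0], 100],
  [[-2, -3.5, -0.9], [0, 0, 0], 100],
  [[-2, -3.5, -0.9], [0, 0, 0], 100],
  [[-2, -3.5, -0.9], [0, 0, 0], 100],
])

```text
time: 0.6
ee_pos: [0.2991, 0.3802, 0.2505]
tool_rot: [-0.711, -3.06, 0.001]
ft_force: [1.3, -0.5, -0.1]
width: 0.997
grip_force: 0.0
```

Emit:
carry_out([
  [[-2, -3.5, -0.9], [0, 0, 0], 100],
  [[-1.8, 0.3, -0.5], [0, 0, 0.139], 100],
  [[-1.7, 0.6, -0.5], [0, 0, 0.139], 100],
  [[-1.6, 0.8, -0.5], [0, 0, 0.139], 100],
  [[-1.5, 1.0, -0.5], [0, 0, 0.139], 100],
])

```text
time: 1.1
ee_pos: [0.372, 0.3214, 0.2796]
tool_rot: [-1.533, -2.742, 0.0]
ft_force: [-0.2, 0.6, -1.0]
width: 1.0
grip_force: 0.0
```

Emit:
carry_out([
  [[-1.4, 1.2, -0.5], [0, 0, 0.139], 100],
  [[-1.2, 1.4, -0.5], [0, 0, 0.139], 100],
  [[-1.0, 1.6, -0.5], [0, 0, 0.139], 100],
  [[-0.7, 1.7, -0.5], [0, 0, 0.139], 100],
  [[0, 0, 0], [0, 0, 0], 100],
])

```text
time: 1.6
ee_pos: [0.445, 0.3002, 0.2996]
tool_rot: [2.223, 2.217, 0.001]
ft_force: [0.8, -0.9, -0.4]
width: 1.003
grip_force: 0.0
```

Run:
```python
from h import *
s=robot.get_state();print(s['ee_pos'],yaw(s)[0],s['time'])
c=cam('wrist');im=robot.snapshot('wrist');np.save('w1.npy',np.array([*c[2],*c[3]]));print(c)
cv2.imwrite('pics/w1.png',im[:,:,::-1]);print(px('wrist',[[.452,.289,.12],[.452,.3975,.12]],c))
```

```text
[0.44495225 0.30015423 0.29962208] -0.16125349686064067 1.6
(array([[336.37755995,   0.        , 319.76329341],
       [  0.        , 336.37755995, 197.82717326],
       [  0.        ,   0.        ,   1.        ]]), array([-0.00153787,  0.        ,  0.        ,  0.        ,  0.        ]), array([-2.90230622,  0.00565722, -0.00471891]), array([-0.4455191 ,  0.24677256,  0.5507269 ]))
[[325.18727845 190.98442612]
 [325.22531352  86.56216069]]
```

View pics/w1.png

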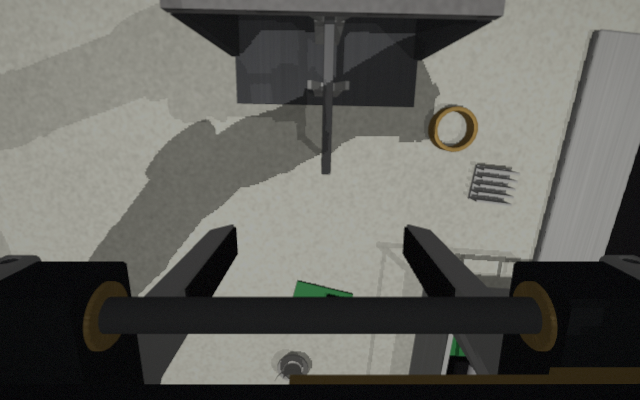

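The wrist view shows the bar running from (329,25) to its end at (326,173), with the outer post's prongs at row 86.

Run:
```python
from h import *
a=np.load('w1.npy');K=np.array([[336.378,0,319.763],[0,336.378,197.827],[0,0,1]]);c=(K,np.array([-.0015,0,0,0,0]),a[:3],a[3:])
for u,z in(((326,173),.12),((326,169),.125),((327,110),.125),((328,86),.13),((329,30),.125)):print(u,atz('wrist',u,z,c))
for u in((236,104),(414,107)):print(atz('wrist',u,0.,c))
plan([(.453,.353,.20,0),(.453,.353,.101,0)],start=(.445,.30,.30,0))
```

```text
(326, 173) [0.45286829 0.30883061 0.12      ]
(326, 169) [0.4527551  0.31394876 0.125     ]
(327, 110) [0.45371532 0.37439947 0.125     ]
(328, 86) [0.45454128 0.39721531 0.13      ]
(329, 30) [0.45552259 0.4490363  0.125     ]
[0.33217344 0.38479284 0.        ]
[0.5763685  0.38000611 0.        ]
-> (0.453, 0.353, 0.2, 0) 3 rows
   [1.77, 0.27, 3.33] [0.0, 0.0, 0.0]
   [1.77, 0.27, 3.33] [0.0, 0.0, 0.0]
-> (0.453, 0.353, 0.101, 0) 3 rows
   [0.0, 0.0, 3.3] [0.0, 0.0, 0.0]
   [0.0, 0.0, 3.3] [0.0, 0.0, 0.0]
```

Emit:
carry_out([
  [[1.7, 0.3, 3.3], [0, 0, 0.016], 60],
  [[1.7, 0.3, 3.3], [0, 0, 0], 60],
  [[1.8, 0.3, 3.4], [0, 0, 0], 60],
  [[0, 0, 3.3], [0, 0, 0], 60],
  [[0, 0, 3.3], [0, 0, 0], 60],
])

```text
time: 2.15
ee_pos: [0.4499, 0.3544, 0.1316]
tool_rot: [-2.23, -2.21, 0.002]
ft_force: [-0.3, 0.4, 0.1]
width: 0.619
grip_force: 0.0
```

Emit:
carry_out([
  [[0, 0, 3.3], [0, 0, 0], 60],
  [[0, 0, 0], [0, 0, 0], 60],
])

```text
time: 2.35
ee_pos: [0.4474, 0.3518, 0.0964]
tool_rot: [-2.232, -2.208, 0.015]
ft_force: [-1.1, -0.2, -0.9]
width: 0.597
grip_force: 0.0
```

Emit:
carry_out([
  [[0, 0.6, -0.4], [0, 0, 0], 60],
  [[0, 0, 0], [0, 0, 0], 60],
])

```text
time: 2.55
ee_pos: [0.4604, 0.3542, 0.1069]
tool_rot: [2.237, 2.205, 0.007]
ft_force: [0.1, -0.2, 0.1]
width: 0.597
grip_force: 0.0
```

Run:
```python
from h import *
s=robot.get_state();print(s['ee_pos'],yaw(s),s['joint_positions'],s['ft_force'])
```

```text
[0.46037764 0.35418316 0.10688324] (np.float64(-0.8290519534979566), array([[ 0.01445822,  0.99988807,  0.00384844],
       [ 0.99989137, -0.01446908,  0.0028092 ],
       [ 0.00286457,  0.00380741, -0.99998865]])) [-0.874099    0.66851259  0.26755716  1.8185711  -0.26201744  0.68417209
 -0.47255174] [ 0.14280218 -0.18783037  0.11520929]
```

Emit:
carry_out([
  [[0, -0.6, 0.5], [0, 0, 0], 60],
  [[0, 0, 0], [0, 0, 0], 60],
  [[0, 0, 0], [0, 0, 0], 60],
])

```text
time: 2.85
ee_pos: [0.4519, 0.3536, 0.1]
tool_rot: [-2.237, -2.205, -0.001]
ft_force: [0.3, -0.6, -0.2]
width: 0.606
grip_force: 0.0
```

Run:
```python
from h import *
s=robot.get_state();print(s['ee_pos'],yaw(s)[0],s['joint_vel'].round(3))
c=cam('wrist');im=robot.snapshot('wrist');cv2.imwrite('pics/w2.png',im[:,:,::-1]);print(px('wrist',[[.453,.309,.12],[.453,.37,.125]],c))
```

```text
[0.45187678 0.35355948 0.10002201] -0.819665116946261 [ 0.003  0.003  0.004 -0.007  0.    -0.002 -0.   ]
[[322.26157385 332.2919995 ]
 [320.67064561 227.36467944]]
```

View pics/w2.png

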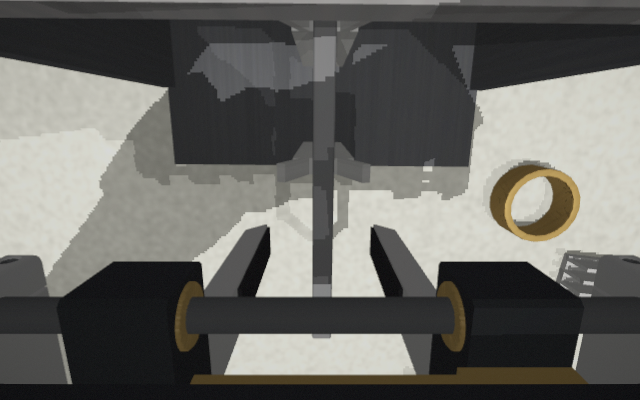

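The bar (column 322) is centred between the fingers (270 and 370), with its end at (321,337). I'll close on it.

Emit:
carry_out([
  [[0, 0, 0], [0, 0, 0], 0],
  [[0, 0, 0], [0, 0, 0], 0],
  [[0, 0, 0], [0, 0, 0], 0],
  [[0, 0, 0], [0, 0, 0], 0],
  [[0, 0, 0], [0, 0, 0], 0],
], force=50)

```text
time: 3.4
ee_pos: [0.4523, 0.3532, 0.0994]
tool_rot: [-2.238, -2.205, 0.0]
ft_force: [-0.5, 0.5, -1.0]
width: 0.207
grip_force: 0.0
```

Emit:
carry_out([
  [[0, 0, 0], [0, 0, 0], 0],
  [[0, 0, -1.0], [0, 0, 0], 0],
  [[0, 0, -1.0], [0, 0, 0], 0],
  [[0, 0, -1.0], [0, 0, 0], 0],
  [[0, 0, -1.0], [0, 0, 0], 0],
])

```text
time: 3.9
ee_pos: [0.4524, 0.3534, 0.1407]
tool_rot: [2.238, 2.205, 0.001]
ft_force: [-0.7, -0.8, -1.0]
width: 0.103
grip_force: 50.0
```

Emit:
carry_out([
  [[0, 0, -0.5], [0, 0, 0], 0],
  [[-2.0, 0, 0], [0, 0, 0], 0],
  [[-3.0, 0, 0], [0, 0, 0], 0],
  [[-3.5, 0, 0], [0, 0, 0], 0],
  [[-3.5, 0, 0], [0, 0, 0], 0],
])

```text
time: 4.4
ee_pos: [0.4503, 0.2323, 0.1448]
tool_rot: [2.237, 2.206, 0.001]
ft_force: [0.5, -0.1, -0.6]
width: 0.102
grip_force: 50.0
```

Emit:
carry_out([
  [[-3.5, 0, 0], [0, 0, 0], 0],
  [[-3.5, 0, -1], [0, 0, 0], 0],
  [[-2, 0, -2], [0, 0, 0], 0],
  [[0, 0, 0], [0, 0, 0], 0],
  [[0, 0, 0], [0, 0, 0], 0],
])

```text
time: 4.9
ee_pos: [0.4495, 0.1438, 0.1749]
tool_rot: [-2.239, -2.204, -0.003]
ft_force: [-0.9, -0.1, -1.2]
width: 0.099
grip_force: 50.0
```

Run:
```python
from h import *
s=robot.get_state();print(s['ee_pos'],yaw(s)[0],s['time'],s['joint_positions'])
a=robot.snapshot('side');w=robot.snapshot('wrist');b=robot.snapshot('top')
im=np.zeros((600,800,3),np.uint8)
im[:400,:640]=w
im[400:,:320]=cv2.resize(a[60:260,200:360],(320,400))[:200];im[400:,320:640]=a[90:290,180:500];im[400:,640:]=b[120:320,180:340]
cv2.imwrite('pics/w3.png',im[:,:,::-1])
```

```text
[0.44948191 0.14376106 0.17492454] -0.8925045589548048 4.9 [-0.58050803  0.43561783  0.29518056  2.04067346 -0.19539508  0.68978834
 -0.17579323]
```

View pics/w3.png

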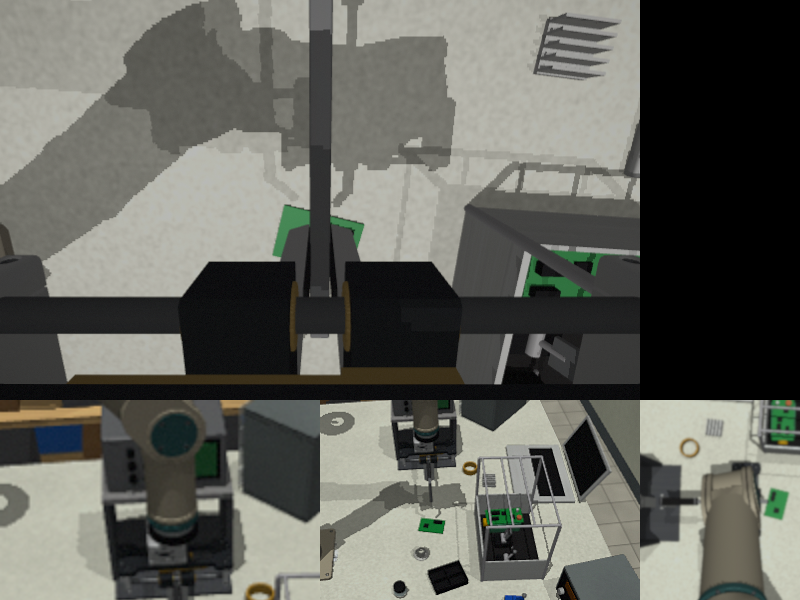

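The rod is out, level and straight in the fingers, with its end at (320,337) as before and the handle clear of the shelf. Next, the transit to the stand.

Run:
```python
from h import *
plan([(.43,0,.185,25),(.43,-.2,.195,55),(.50,-.325,.205,72.5)],start=(.4495,.1438,.175,-.9))
```

```text
-> (0.43, 0, 0.185, 25) 4 rows
   [-3.6, -0.43, -0.25] [0.0, 0.0, -0.113]
   [-3.53, -0.83, -0.25] [0.0, 0.0, -0.113]
   [-3.41, -1.23, -0.25] [0.0, 0.0, -0.113]
   [-3.25, -1.6, -0.25] [0.0, 0.0, -0.113]
-> (0.43, -0.2, 0.195, 55) 5 rows
   [-3.63, -1.69, -0.2] [0.0, 0.0, -0.105]
   [-3.43, -2.06, -0.2] [0.0, 0.0, -0.105]
   [-3.19, -2.41, -0.2] [0.0, 0.0, -0.105]
   [-2.93, -2.73, -0.2] [0.0, 0.0, -0.105]
   [-2.62, -3.02, -0.2] [0.0, 0.0, -0.105]
-> (0.5, -0.325, 0.205, 72.5) 4 rows
   [-3.23, -1.56, -0.25] [0.0, 0.0, -0.076]
   [-3.1, -1.8, -0.25] [0.0, 0.0, -0.076]
   [-2.95, -2.03, -0.25] [0.0, 0.0, -0.076]
   [-2.79, -2.25, -0.25] [0.0, 0.0, -0.076]
```

Emit:
carry_out([
  [[-3.6, -0.4, -0.2], [0, 0, -0.113], 0],
  [[-3.5, -0.8, -0.2], [0, 0, -0.113], 0],
  [[-3.4, -1.2, -0.3], [0, 0, -0.113], 0],
  [[-3.3, -1.6, -0.3], [0, 0, -0.113], 0],
  [[-3.6, -1.7, -0.2], [0, 0, -0.105], 0],
])

```text
time: 5.55
ee_pos: [0.43, -0.04, 0.186]
tool_rot: [-1.534, -2.74, 0.0]
ft_force: [-0.3, 0.7, -0.7]
width: 0.098
grip_force: 50.0
```

Emit:
carry_out([
  [[-3.4, -2.1, -0.2], [0, 0, -0.105], 0],
  [[-3.2, -2.4, -0.2], [0, 0, -0.105], 0],
  [[-2.9, -2.7, -0.2], [0, 0, -0.105], 0],
  [[-2.6, -3.0, -0.2], [0, 0, -0.105], 0],
  [[-3.2, -1.6, -0.3], [0, 0, -0.076], 0],
])

```text
time: 6.05
ee_pos: [0.4456, -0.2325, 0.1967]
tool_rot: [-0.823, -3.029, -0.0]
ft_force: [0.7, 0.1, -0.7]
width: 0.103
grip_force: 50.0
```

Emit:
carry_out([
  [[-3.1, -1.8, -0.2], [0, 0, -0.076], 0],
  [[-2.9, -2.0, -0.2], [0, 0, -0.076], 0],
  [[-2.8, -2.2, -0.2], [0, 0, -0.076], 0],
  [[0, 0, 0], [0, 0, 0], 0],
  [[0, 0, 0], [0, 0, 0], 0],
])

```text
time: 6.55
ee_pos: [0.5002, -0.3229, 0.2021]
tool_rot: [-0.477, -3.103, -0.003]
ft_force: [-0.7, 0.8, -1.4]
width: 0.102
grip_force: 50.0
```

Run:
```python
from h import *
s=robot.get_state();print(s['ee_pos'],yaw(s)[0],s['time'],s['joint_positions'])
c=cam('wrist');w=robot.snapshot('wrist');np.save('w4.npy',np.array([*c[2],*c[3]]))
a=robot.snapshot('side')
im=np.zeros((600,800,3),np.uint8);im[:400,:640]=w
im[400:,:400]=cv2.resize(a[270:370,260:460],(400,200),interpolation=cv2.INTER_CUBIC)
im[400:,400:]=cv2.resize(robot.snapshot('top')[150:250,350:550],(400,200),interpolation=cv2.INTER_CUBIC)
cv2.imwrite('pics/w4.png',im[:,:,::-1])
```

```text
[ 0.50024237 -0.32290313  0.20210361] 72.52509615708694 6.55 [ 0.53670445  0.55284172 -0.01580633  1.67722073  0.00937944  0.91377706
  1.78330964]
```

View pics/w4.png

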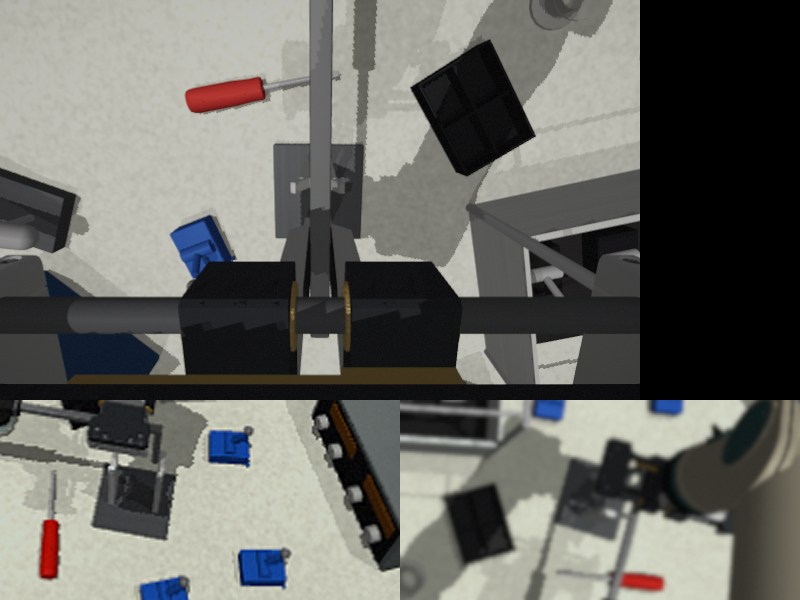

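In the wrist view the stand base corners are at about (274,145), (363,145), (360,240) and (277,237). The near post's prongs are at (296,186) and (345,185), just under the bar.

Run:
```python
from h import *
a=np.load('w4.npy');K=np.array([[336.378,0,319.763],[0,336.378,197.827],[0,0,1]]);c=(K,np.array([-.0015,0,0,0,0]),a[:3],a[3:])
q=[atz('wrist',u,.01,c)for u in((274,145),(363,145),(361,239),(276,237.5))]
for p in q:print(p)
m=np.mean(q,0);d=(q[3]-q[0]+q[2]-q[1])[:2];e=(q[0]-q[1]+q[3]-q[2])[:2]
print(m,np.degrees(np.arctan2(d[1],d[0])),np.linalg.norm(d)/2,np.degrees(np.arctan2(e[1],e[0])),np.linalg.norm(e)/2)
for u in((296,186),(345,185)):print('prong',atz('wrist',u,.137,c))
ax=np.array([np.cos(np.radians(-17.5)),np.sin(np.radians(-17.5)),0])
for k in(.0325,-.0325):
    for s in(-1,1):
        print(px('wrist',m*[1,1,0]+[0,0,.137]+k*ax+s*.015*np.array([-ax[1],ax[0],0]),c))
```

```text
[ 0.44995805 -0.35876455  0.01      ]
[ 0.4792423  -0.26602196  0.01      ]
[ 0.58342328 -0.29789854  0.01      ]
[ 0.55170969 -0.3920267   0.01      ]
[ 0.51608333 -0.32867794  0.01      ] -17.552728608854355 0.10799455523452106 -108.07757799614143 0.09828710031639526
prong [ 0.47837837 -0.33392497  0.137     ]
prong [ 0.48857251 -0.29915755  0.137     ]
[[299.14897844 269.36837784]]
[[337.29849923 269.33341721]]
[[297.85516842 188.48917408]]
[[338.35082896 188.46507961]]
```

Emit:
carry_out([
  [[-3, 0, 0], [0, 0, 0], 0],
  [[-3, 0, 0], [0, 0, 0], 0],
  [[-3.2, 0, 0], [0, 0, 0], 0],
  [[0, 0, 2], [0, 0, 0], 0],
  [[0, 0, 2], [0, 0, 0], 0],
])

```text
time: 7.2
ee_pos: [0.5891, -0.3499, 0.1632]
tool_rot: [0.473, 3.105, 0.0]
ft_force: [-0.3, 0.5, -1.3]
width: 0.1
grip_force: 50.0
```

Emit:
carry_out([
  [[0, 0, 2], [0, 0, 0], 0],
  [[0, 0, 2], [0, 0, 0], 0],
  [[0, 0, 1], [0, 0, 0], 0],
  [[0, 0, 0], [0, 0, 0], 0],
  [[0, 0, 0], [0, 0, 0], 0],
])

```text
time: 7.7
ee_pos: [0.5883, -0.3511, 0.1142]
tool_rot: [0.476, 3.105, -0.0]
ft_force: [1.1, 0.8, -0.3]
width: 0.1
grip_force: 50.0
```

Emit:
carry_out([
  [[0, 0, 0.4], [0, 0, 0], 0],
  [[0, 0, 0.4], [0, 0, 0], 0],
  [[0, 0, 0], [0, 0, 0], 0],
])

```text
time: 8.0
ee_pos: [0.5875, -0.3513, 0.1053]
tool_rot: [-0.477, -3.105, -0.0]
ft_force: [-0.3, 0.3, -0.9]
width: 0.102
grip_force: 50.0
```

Emit:
carry_out([
  [[0, 0, 0.2], [0, 0, 0], 0],
  [[0, 0, 0.2], [0, 0, 0], 0],
  [[0, 0, 0], [0, 0, 0], 0],
])

```text
time: 8.3
ee_pos: [0.5876, -0.3513, 0.1011]
tool_rot: [-0.477, -3.105, -0.0]
ft_force: [-0.4, -0.3, -1.3]
width: 0.102
grip_force: 50.0
```

Emit:
carry_out([
  [[0, 0, 0.2], [0, 0, 0], 0],
  [[0, 0, 0], [0, 0, 0], 0],
])

```text
time: 8.5
ee_pos: [0.5879, -0.3515, 0.0997]
tool_rot: [0.477, 3.105, -0.0]
ft_force: [-0.8, 0.6, 1.6]
width: 0.102
grip_force: 50.0
```

Emit:
carry_out([
  [[0, 0, 0.2], [0, 0, 0], 0],
  [[0, 0, 0], [0, 0, 0], 0],
])

```text
time: 8.7
ee_pos: [0.5881, -0.3516, 0.0987]
tool_rot: [0.477, 3.104, -0.001]
ft_force: [-0.5, 1.3, 8.0]
width: 0.097
grip_force: 50.0
```

Run:
```python
from h import *
s=robot.get_state();print(s['ee_pos'],s['ft_force'],s['torque'])
w=robot.snapshot('wrist');a=robot.snapshot('side')
im=np.zeros((600,800,3),np.uint8);im[:400,:640]=w
im[300:,400:]=cv2.resize(a[270:345,270:370],(400,300),interpolation=cv2.INTER_CUBIC)
cv2.imwrite('pics/w5.png',im[:,:,::-1])
```

```text
[ 0.58810312 -0.35157878  0.09866109] [-0.53089641  1.33180297  7.99551461] [ 0.30399748  0.55283255 -0.03949805]
```

View pics/w5.png

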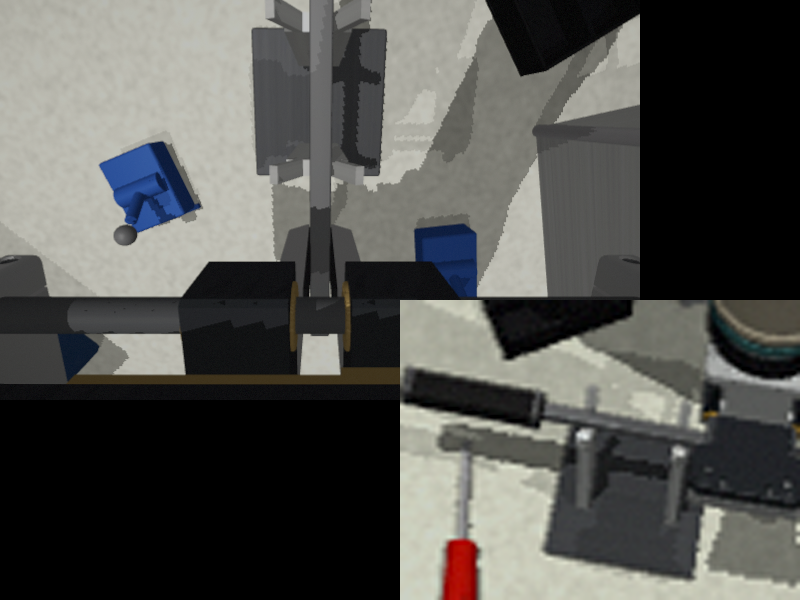

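The rod lies between both pairs of prongs (wrist rows ~175 and ~10) and is seated at 8 N contact. I'll ease off, release and rise.

Emit:
carry_out([
  [[0, 0, -0.2], [0, 0, 0], 0],
  [[0, 0, 0], [0, 0, 0], 40],
  [[0, 0, 0], [0, 0, 0], 40],
  [[0, 0, 0], [0, 0, 0], 40],
  [[0, 0, 0], [0, 0, 0], 40],
])

```text
time: 9.3
ee_pos: [0.5876, -0.3513, 0.0991]
tool_rot: [-0.477, -3.105, -0.0]
ft_force: [-0.0, -0.4, 0.1]
width: 0.387
grip_force: 0.0
```

Emit:
carry_out([
  [[0, 0, -2], [0, 0, 0], 40],
  [[0, 0, -3], [0, 0, 0], 40],
  [[0, 0, -3], [0, 0, 0], 60],
  [[0, 0, -3], [0, 0, 0], 60],
  [[0, 0, 0], [0, 0, 0], 60],
])

```text
time: 9.8
ee_pos: [0.5903, -0.3529, 0.2143]
tool_rot: [0.476, 3.097, -0.005]
ft_force: [0.0, 0.7, 0.2]
width: 0.589
grip_force: 0.0
```

Run:
```python
from h import *
s=robot.get_state();print(s['ee_pos'],yaw(s)[0],s['time'],s['width'])
c=cam('wrist');w=robot.snapshot('wrist');np.save('w6.npy',np.array([*c[2],*c[3]]))
im=np.zeros((600,800,3),np.uint8);im[:400,:640]=w
im[300:,400:]=cv2.resize(robot.snapshot('side')[270:345,270:370],(400,300),interpolation=cv2.INTER_CUBIC)
cv2.imwrite('pics/w6.png',im[:,:,::-1])
```

```text
[ 0.59031314 -0.3529198   0.21426772] 72.52510302989639 9.8 0.588670350204983
```

View pics/w6.png

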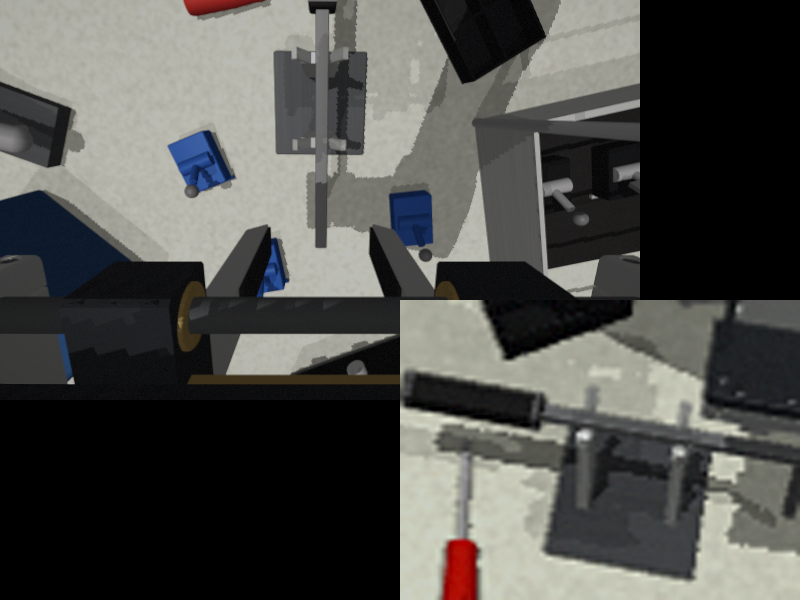

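The rod rests in both notches with its end at wrist (321,247) and the handle starting at (320,8). The ball switch shows at (581,219) and the paddle at (628,180).

Run:
```python
from h import *
a=np.load('w6.npy');K=np.array([[336.378,0,319.763],[0,336.378,197.827],[0,0,1]]);c=(K,np.array([-.0015,0,0,0,0]),a[:3],a[3:])
e=atz('wrist',(320.5,247.5),.12,c);h=atz('wrist',(321.5,8),.125,c);print(e,h,np.linalg.norm((e-h)[:2]),np.degrees(np.arctan2(*(e-h)[1::-1])))
print('ball',atz('wrist',(581,219),.075,c),'corner',atz('wrist',(475,122),.11,c))
u=np.array([np.cos(np.radians(-17.5)),np.sin(np.radians(-17.5)),0])
g=e-u*.22;g2=h-u*.035;print(g,g2)
s=robot.get_state();print(s['ee_pos'],yaw(s)[0])
p=[(.418,-.300,.20,72.5),(.418,-.300,.10,72.5)];plan(p)
# bay model vs top px
M=lambda x,y,z:np.array([.594,-.025,0])+R.from_euler('z',-5.1,degrees=True).apply([x,y,z])
print('wall ends predicted',px('top',[M(0,.14,.11),M(0,-.14,.11)]))
```

```text
[ 0.63257069 -0.36534096  0.12      ] [ 0.4551659  -0.30871235  0.125     ] 0.18622368222024355 -17.703378313214213
ball [ 0.69902575 -0.11629761  0.075     ] corner [ 0.56952039 -0.2128698   0.11      ]
[ 0.42275296 -0.29918569  0.12      ] [ 0.4217858  -0.29818764  0.125     ]
[ 0.587912   -0.35147384  0.20985596] 72.53236720053087
-> (0.418, -0.3, 0.2, 72.5) 4 rows
   [4.44, -0.05, 0.24] [-0.0, 0.0, 0.0]
   [4.44, -0.05, 0.24] [-0.0, 0.0, 0.0]
-> (0.418, -0.3, 0.1, 72.5) 3 rows
   [-0.0, -0.0, 3.33] [0.0, -0.0, -0.0]
   [-0.0, -0.0, 3.33] [0.0, -0.0, -0.0]
wall ends predicted [[302.45025196 166.52775023]
 [399.26852274 173.35329259]]
```

Emit:
carry_out([
  [[4, 0, 0], [0, 0, 0], 60],
  [[4.5, 0, 0], [0, 0, 0], 60],
  [[4.5, 0, 0], [0, 0, 0], 60],
  [[4.3, 0, 0], [0, 0, 0], 60],
  [[0, 0, 3], [0, 0, 0], 60],
])

```text
time: 10.4
ee_pos: [0.418, -0.2991, 0.1809]
tool_rot: [-0.481, -3.104, 0.002]
ft_force: [0.3, -1.1, -0.4]
width: 0.598
grip_force: 0.0
```

Emit:
carry_out([
  [[0, 0, 3], [0, 0, 0], 60],
  [[0, 0, 2.5], [0, 0, 0], 60],
  [[0, 0, 2.3], [0, 0, 0], 60],
  [[0, 0, 0], [0, 0, 0], 60],
  [[0, 0, 0], [0, 0, 0], 60],
])

```text
time: 10.9
ee_pos: [0.422, -0.299, 0.1008]
tool_rot: [-0.477, -3.103, -0.002]
ft_force: [0.4, -0.3, -0.0]
width: 0.596
grip_force: 0.0
```

Run:
```python
from h import *
s=robot.get_state();print(s['ee_pos'],yaw(s)[0],s['time'],s['ft_force'],s['joint_positions'])
```

```text
[ 0.42200124 -0.29898767  0.10078278] 72.53591619878858 10.9 [ 0.41880795 -0.26013368 -0.04491144] [ 0.57381332  0.59416333 -0.01721223  1.98288659  0.01787653  0.56716262
  1.81043998]
```

Emit:
carry_out([
  [[0, 0, 0], [0, 0, 0], 5],
  [[0, 0, 0], [0, 0, 0], 5],
  [[0, 0, 0], [0, 0, 0], 5],
  [[0, 0, 0], [0, 0, 0], 5],
  [[0, 0, 0], [0, 0, 0], 5],
], force=50)

```text
time: 11.4
ee_pos: [0.4229, -0.2996, 0.1018]
tool_rot: [0.477, 3.105, -0.0]
ft_force: [-0.2, -0.8, -0.2]
width: 0.212
grip_force: 8.0
```

Emit:
carry_out([
  [[0, 0, 0], [0, 0, 0], 5],
  [[0, 0, 0], [0, 0, 0], 5],
])

```text
time: 11.6
ee_pos: [0.4229, -0.2995, 0.1016]
tool_rot: [0.477, 3.105, -0.0]
ft_force: [-0.4, 0.3, 2.3]
width: 0.21
grip_force: 50.0
```

Run:
```python
from h import *
plan([(.423,-.2995,.216,72.5),(.423,-.23,.216,30),(.42,.12,.216,30),(.519,-.013,.216,84.9)],start=(.4229,-.2995,.1016,72.53),step=.04)
```

```text
-> (0.423, -0.2995, 0.216, 72.5) 3 rows
   [-0.0, 0.0, -3.81] [0.0, 0.0, 0.0]
   [-0.0, 0.0, -3.81] [0.0, 0.0, 0.0]
-> (0.423, -0.23, 0.216, 30) 6 rows
   [0.35, 1.1, 0.0] [0.0, 0.0, 0.124]
   [0.48, 1.05, 0.0] [0.0, 0.0, 0.124]
   [0.61, 0.99, 0.0] [0.0, 0.0, 0.124]
   [0.73, 0.9, 0.0] [0.0, 0.0, 0.124]
   [0.83, 0.81, 0.0] [0.0, 0.0, 0.124]
   [0.92, 0.7, 0.0] [0.0, 0.0, 0.124]
-> (0.42, 0.12, 0.216, 30) 9 rows
   [3.38, 1.92, 0.0] [0.0, 0.0, -0.0]
   [3.38, 1.92, 0.0] [0.0, 0.0, -0.0]
-> (0.519, -0.013, 0.216, 84.9) 7 rows
   [-2.35, 0.27, 0.0] [0.0, 0.0, -0.137]
   [-2.37, -0.05, 0.0] [0.0, 0.0, -0.137]
   [-2.34, -0.37, 0.0] [0.0, 0.0, -0.137]
   [-2.27, -0.69, 0.0] [0.0, 0.0, -0.137]
   [-2.15, -0.99, 0.0] [0.0, 0.0, -0.137]
   [-2.0, -1.27, 0.0] [0.0, 0.0, -0.137]
   [-1.8, -1.53, 0.0] [0.0, 0.0, -0.137]
```

Emit:
carry_out([
  [[0, 0, -3], [0, 0, 0], 5],
  [[0, 0, -4.2], [0, 0, 0], 5],
  [[0, 0, -4.2], [0, 0, 0], 5],
  [[0.4, 1.1, 0], [0, 0, 0.124], 5],
  [[0.5, 1.1, 0], [0, 0, 0.124], 5],
])

```text
time: 12.1
ee_pos: [0.4225, -0.2761, 0.2167]
tool_rot: [0.866, 3.017, -0.001]
ft_force: [-0.4, -0.0, -1.0]
width: 0.213
grip_force: 50.0
```

Emit:
carry_out([
  [[0.6, 1, 0], [0, 0, 0.124], 5],
  [[0.7, 0.9, 0], [0, 0, 0.124], 5],
  [[0.8, 0.8, 0], [0, 0, 0.124], 5],
  [[0.9, 0.7, 0], [0, 0, 0.124], 5],
  [[3.3, 1.9, 0], [0, 0, 0], 5],
])

```text
time: 12.6
ee_pos: [0.4227, -0.1941, 0.2153]
tool_rot: [1.583, 2.712, -0.003]
ft_force: [-0.3, 1.2, -1.2]
width: 0.209
grip_force: 50.0
```

Emit:
carry_out([
  [[3.4, 1.9, 0], [0, 0, 0], 5],
  [[3.4, 1.9, 0], [0, 0, 0], 5],
  [[3.4, 1.9, 0], [0, 0, 0], 5],
  [[3.4, 1.9, 0], [0, 0, 0], 5],
  [[3.4, 1.9, 0], [0, 0, 0], 5],
])

```text
time: 13.1
ee_pos: [0.42, 0.0044, 0.2154]
tool_rot: [-1.573, -2.719, 0.0]
ft_force: [0.3, -0.0, -0.4]
width: 0.21
grip_force: 50.0
```

Emit:
carry_out([
  [[3.4, 1.9, 0], [0, 0, 0], 5],
  [[3.4, 1.9, 0], [0, 0, 0], 5],
  [[3.3, 1.9, 0], [0, 0, 0], 5],
  [[0, 0, 0], [0, 0, 0], 5],
  [[0, 0, 0], [0, 0, 0], 5],
])

```text
time: 13.6
ee_pos: [0.4191, 0.1192, 0.2152]
tool_rot: [-1.57, -2.721, 0.001]
ft_force: [0.0, 0.5, -1.5]
width: 0.209
grip_force: 50.0
```

Run:
```python
from h import *
s=robot.get_state();print(s['ee_pos'],yaw(s)[0],s['time'],s['joint_positions'])
plan([(.519,-.013,.216,84.9)])
```

```text
[0.41911957 0.11922915 0.21519294] 30.033942199906154 13.6 [-0.40353753  0.31373653  0.08024531  2.07102935 -0.03565337  0.75903197
  0.22289258]
-> (0.519, -0.013, 0.216, 84.9) 7 rows
   [-2.35, 0.29, -0.01] [-0.0, -0.0, -0.137]
   [-2.37, -0.03, -0.01] [-0.0, -0.0, -0.137]
   [-2.34, -0.36, -0.01] [-0.0, -0.0, -0.137]
   [-2.27, -0.67, -0.01] [-0.0, -0.0, -0.137]
   [-2.16, -0.97, -0.01] [-0.0, -0.0, -0.137]
   [-2.0, -1.26, -0.01] [-0.0, -0.0, -0.137]
   [-1.81, -1.52, -0.01] [-0.0, -0.0, -0.137]
```

Emit:
carry_out([
  [[-2.3, 0.3, 0], [0, 0, -0.137], 5],
  [[-2.4, 0, 0], [0, 0, -0.137], 5],
  [[-2.3, -0.4, 0], [0, 0, -0.137], 5],
  [[-2.3, -0.7, 0], [0, 0, -0.137], 5],
  [[-2.2, -1, 0], [0, 0, -0.137], 5],
])

```text
time: 14.1
ee_pos: [0.4906, 0.0207, 0.2152]
tool_rot: [-0.564, -3.09, 0.002]
ft_force: [0.2, 0.2, -0.9]
width: 0.207
grip_force: 50.0
```

Emit:
carry_out([
  [[-2, -1.3, 0], [0, 0, -0.137], 5],
  [[-1.8, -1.5, 0], [0, 0, -0.137], 5],
  [[0, 0, 0], [0, 0, 0], 5],
  [[0, 0, 0], [0, 0, 0], 5],
])

```text
time: 14.5
ee_pos: [0.5181, -0.0159, 0.215]
tool_rot: [-0.15, -3.136, 0.0]
ft_force: [-0.4, 0.2, -1.5]
width: 0.212
grip_force: 50.0
```

Run:
```python
from h import *
s=robot.get_state();print(s['ee_pos'],yaw(s)[0],s['time'],s['ft_force'])
t=robot.snapshot('top');a=robot.snapshot('side')
cv2.imwrite('pics/t7.png',t[:,:,::-1]);cv2.imwrite('pics/s7.png',a[:,:,::-1])
im=np.zeros((600,800,3),np.uint8)
f=lambda i,x,y,w,h,k:cv2.resize(i[y:y+h,x:x+w],None,fx=k,fy=k,interpolation=cv2.INTER_CUBIC)
im[:480,:400]=f(a,340,170,80,96,5);im[:400,400:]=f(t,310,105,100,100,4)
cv2.imwrite('pics/c7.png',im[:,:,::-1])
e=np.array(s['ee_pos']);y=np.radians(yaw(s)[0]-90);u=np.array([np.cos(y),np.sin(y),0]);l=e+[0,0,.019]+.215*u
for d in(0,-.09):print(l,px('top',l+[0,0,d]),px('side',l+[0,0,d]))
```

```text
[ 0.51808351 -0.01589498  0.21502108] 84.54172572269317 14.5 [-0.42458665  0.21403285 -1.51383805]
[ 0.73210864 -0.03634596  0.23402108] [[356.98449123 109.81232258]] [[385.46477257 188.4074216 ]]
[ 0.73210864 -0.03634596  0.23402108] [[354.43601662 119.70979481]] [[381.47911464 207.22806448]]
```

View pics/c7.png

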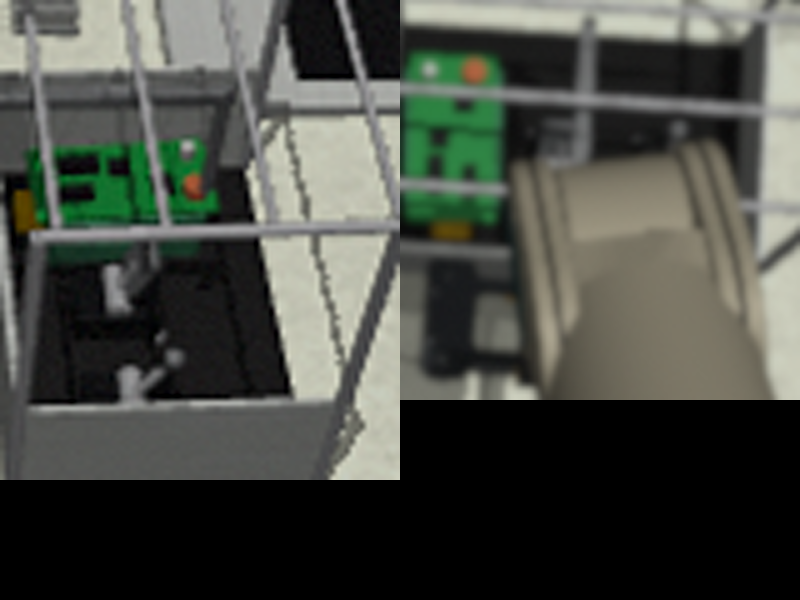

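The bar's end in the top crop is at (588,22), i.e. px (357,110.5), which matches the predicted (357,110), so the leg is beyond the paddle (edge at about px (351,135)). I'll shift 6 mm left and 8 mm deeper, lower, then pull.

Emit:
carry_out([
  [[-0.8, 0.6, 0], [0, 0, 0], 5],
  [[0, 0, 2.5], [0, 0, 0], 5],
  [[0, 0, 2.5], [0, 0, 0], 5],
  [[0, 0, 2.5], [0, 0, 0], 5],
  [[0, 0, 1.4], [0, 0, 0], 5],
])

```text
time: 15.1
ee_pos: [0.5269, -0.0074, 0.1248]
tool_rot: [-0.139, -3.136, -0.0]
ft_force: [-0.4, -0.3, -0.7]
width: 0.209
grip_force: 50.0
```

Emit:
carry_out([
  [[0, 0, 0], [0, 0, 0], 5],
  [[0, 0, 0], [0, 0, 0], 5],
])

```text
time: 15.3
ee_pos: [0.528, -0.0079, 0.1267]
tool_rot: [0.139, 3.138, 0.0]
ft_force: [-0.1, 0.0, -0.8]
width: 0.211
grip_force: 50.0
```

Emit:
carry_out([
  [[1, 0, 0], [0, 0, 0], 5],
  [[1, 0, 0], [0, 0, 0], 5],
  [[1, 0, 0], [0, 0, 0], 5],
  [[0, 0, 0], [0, 0, 0], 5],
])

```text
time: 15.7
ee_pos: [0.4962, -0.006, 0.1271]
tool_rot: [-0.14, -3.138, 0.0]
ft_force: [0.3, -1.4, -0.7]
width: 0.207
grip_force: 50.0
```

Emit:
carry_out([
  [[1, 0, 0], [0, 0, 0], 5],
  [[1, 0, 0], [0, 0, 0], 5],
  [[0.5, 0, 0], [0, 0, 0], 5],
  [[0, 0, 0], [0, 0, 0], 5],
])

```text
time: 16.1
ee_pos: [0.4722, -0.0038, 0.1267]
tool_rot: [-0.141, -3.138, 0.0]
ft_force: [0.6, -0.3, -1.0]
width: 0.211
grip_force: 50.0
```

Emit:
carry_out([
  [[0.5, 0, 0], [0, 0, 0], 5],
  [[0.3, 0, 0], [0, 0, 0], 5],
  [[0, 0, 0], [0, 0, 0], 5],
])

```text
time: 16.4
ee_pos: [0.4644, -0.0031, 0.1265]
tool_rot: [-0.141, -3.138, -0.0]
ft_force: [0.6, 0.1, 0.2]
width: 0.204
grip_force: 50.0
```

Emit:
carry_out([
  [[0.3, 0, 0], [0, 0, 0], 5],
  [[0, 0, 0], [0, 0, 0], 5],
])

```text
time: 16.6
ee_pos: [0.4624, -0.0028, 0.1267]
tool_rot: [0.141, 3.137, 0.0]
ft_force: [1.2, 0.2, 1.5]
width: 0.208
grip_force: 50.0
```

Emit:
carry_out([
  [[0.3, 0, 0], [0, 0, 0], 5],
  [[0, 0, 0], [0, 0, 0], 5],
])

```text
time: 16.8
ee_pos: [0.4602, -0.0026, 0.1269]
tool_rot: [0.141, 3.136, 0.001]
ft_force: [4.4, -0.4, -0.3]
width: 0.209
grip_force: 50.0
```

Emit:
carry_out([
  [[0.3, 0, 0], [0, 0, 0], 5],
  [[0, 0, 0], [0, 0, 0], 5],
  [[0, 0, 0], [0, 0, 0], 5],
])

```text
time: 17.1
ee_pos: [0.4564, -0.0023, 0.1266]
tool_rot: [0.141, 3.137, 0.0]
ft_force: [3.9, -0.3, 0.8]
width: 0.21
grip_force: 50.0
```

Emit:
carry_out([
  [[0.2, 0, 0], [0, 0, 0], 5],
  [[0, 0, 0], [0, 0, 0], 5],
  [[0, 0, 0], [0, 0, 0], 5],
])

```text
time: 17.4
ee_pos: [0.4548, -0.0021, 0.1267]
tool_rot: [0.141, 3.137, 0.0]
ft_force: [5.0, 0.6, -0.7]
width: 0.209
grip_force: 50.0
```

Run:
```python
from h import *
s=robot.get_state();print(s['ee_pos'],yaw(s)[0],s['ft_force'],s['torque'])
cv2.imwrite('pics/t8.png',robot.snapshot('top')[:,:,::-1]);cv2.imwrite('pics/s8.png',robot.snapshot('side')[:,:,::-1])
# predicted side px of paddle upper edge for candidate angles, hinge from measured tip
h=np.array([.699,-.0295,.03])-np.array([.0264*.996,-.0264*.089,0]);u=np.array([.996,-.089,0]);v=np.array([.089,.996,0])
c=cam('side')
a=cv2.imread('pics/s7.png',0).astype(int);b=cv2.imread('pics/s8.png',0).astype(int)
for th in(-.5,0,.3,.5):
    tip=h-u*np.sin(th)*.055+[0,0,np.cos(th)*.055]
    print(th,px('side',[tip+.017*v,tip-.017*v],c).round(1).tolist())
np.set_printoptions(linewidth=250)
print(b[212:236,354:386])
```

```text
[ 0.45476541 -0.00213986  0.12666313] 84.85739543220755 [ 5.04415328  0.57583544 -0.70856221] [-0.11164517 -1.71201813  0.08276832]
-0.5 [[368.1, 215.1], [369.4, 223.1]]
0 [[360.5, 214.1], [361.7, 222.1]]
0.3 [[355.7, 214.6], [356.7, 222.7]]
0.5 [[352.6, 215.5], [353.6, 223.5]]
[[ 75  68  69  77  78  62  46  46  63  75  78  79  52  38  62  63  59  73 140 110  61  50  50  50  52  62  68  45  39  35  28  25]
 [ 61  54  51  59  54  46  43  44  50  48  65  65  51  37  64  71  75  69 136 124  85  70  72  66  61  57  59  25   9   8  19  21]
 [ 68  68  65  80  81  54  41  41  48  57  58  57  40  30  41  42  44  41 123 145  84  41  46  48  49  49  42  28  19  33  43  45]
 [ 71  71  73  79 109 102  99 100 102 105 105 103 133 143 141 133 130 131 146 149 136 134 135 136 142 145 144 146 147 148 149 149]
 [154 155 154 153 157 159 162 159 158 158 158 157 163 165 163 157 152 152 151 148 147 148 148 144 147 146 147 147 145 144 143 142]
 [141 138 139 137 137 137 135 131 130 130 127 124 123 120 117 110 107 107 106 103 103 101  97  96  94  90  85  76  77  75  77  77]
 [ 80  82  88  80  73  70  69  66  
[... 1623 characters left out ...]
 21  25  24  24  24  24  26  24  24  26  17]
 [  7   8  15  12  18  14   2  58 107 112 110 112  59  11  15   6  14  14  19  23  22  26  23  22  22  27  26  27  23  26  23  14]
 [ 13  12  11  18  17  16  10  47  73  72  63  68  37  14  17  13   3  11  15  22  22  25  27  24  26  24  22  26  27  22  24  17]
 [ 10  16  21  18  20  17  18  26  33  36  29  28  17  14  18  11   7  14  13  20  23  25  23  25  24  28  24  23  22  22  24  21]
 [ 12   6   7   9  10  10  11   7  14   7   8   8   5  13  11   5   9   9  15  24  24  26  23  25  23  24  25  24  24  27  22  25]
 [  9   5   5  13   9   4   4   9   8   8   9   6  11   7   5   3   1   5  22  20  25  24  25  27  27  25  22  23  23  24  26  26]]
```

Emit:
carry_out([
  [[0.3, 0, 0], [0, 0, 0], 5],
  [[0, 0, 0], [0, 0, 0], 5],
])

```text
time: 17.7
ee_pos: [0.4514, -0.0019, 0.1266]
tool_rot: [0.141, 3.137, 0.0]
ft_force: [3.6, -0.5, 0.6]
width: 0.208
grip_force: 50.0
```

Emit:
carry_out([
  [[0.3, 0, 0], [0, 0, 0], 5],
  [[0, 0, 0], [0, 0, 0], 5],
])

```text
time: 17.9
ee_pos: [0.4486, -0.0016, 0.1267]
tool_rot: [0.141, 3.137, 0.0]
ft_force: [4.9, -1.0, -0.1]
width: 0.207
grip_force: 50.0
```

Run:
```python
from h import *
s=robot.get_state();print(s['ee_pos'],s['ft_force'],s['torque'])
b=robot.snapshot('side');cv2.imwrite('pics/s9.png',b[:,:,::-1]);b=cv2.cvtColor(b,cv2.COLOR_RGB2GRAY).astype(int)
np.set_printoptions(linewidth=250);print(b[216:236,346:370])
```

```text
[ 0.44855039 -0.00162455  0.12666135] [ 4.93653158 -0.99032522 -0.10260198] [-0.10120456 -1.56346974  0.0291116 ]
[[119 116 139 149 153 156 155 154 155 156 156 153 160 161 161 160 158 158 158 157 164 166 164 158]
 [136 131 138 146 144 142 144 143 141 138 138 136 137 135 135 132 131 129 128 125 123 121 117 110]
 [102 115 107  84  80  81  77  78  82  81  84  75  71  70  69  78  79  78  77  75  72  63  59  57]
 [ 72  88  79  47  38  51  47  44  46  42  74  70  48  43  41  46  46  45  46  46  47  36  33  40]
 [ 70  77  73  46  35  43  42  42  42  40  78  80  55  45  40  40  41  43  42  41  40  38  37  39]
 [ 71  80  76  51  38  35  38  45  42  36  87  91  66  41  41  42  44  36  33  37  36  27  23  31]
 [ 73  76  69  42  31  26  30  36  33  28  73  99  70  65  47  32  44  29  18  22  22  17  22  24]
 [ 77  78  64  39  21  12  22  28  24  22  86  99  70  54  75  99 129 132  82  29  21  14  13  15]
 [ 79  80  55  26   4  12  14  11  14  14  52  64  62  49  74 110 142 150 105  43  14  16   7  15]
 [ 76  80  50  18  10  13  12   7  14  10  12  28  47  53  60  84 114 142 130  63  11  24   3  
[... 294 characters left out ...]
3  12]
 [ 81  75  42  19  19  10  20  15  12  16   7   7   1   7  33  48 125 146 144  87  27  20  11  10]
 [ 79  67  32  15  20  14  16  15   7  18  12  16   5   7   8  49 125 148 148 103  41  15  19   7]
 [ 78  63  33  18  25  12  12   6   7  11  14  11  15  13   4  60 108 113 108 112  58  13  10  16]
 [ 79  63  35  19  21  12  12  16   8  14  16  16  16  20  10  48  73  71  64  71  37  17  19  12]
 [ 78  60  30  14  17  18  12  20   7  17  20  20  23  20  19  28  33  36  28  28  20  14  14  10]
 [ 77  51  23  21  24  21   9  16  13   9  15  14  14   6  10  13  10  11  10   6  11  12  11   9]
 [ 77  50  26  23  23  25  15  16  11   7  14  11  10   8   8   9   8   3   8   7  10   3   5   6]]
```

Run:
```python
from h import *
np.set_printoptions(linewidth=250)
a=cv2.imread('pics/side0.png',0).astype(int);print(a[214:236,352:380])
h=np.array([.6727,-.0272,.03]);u=np.array([.996,-.089,0]);v=np.array([.089,.996,0]);c=cam('side')
for th in(-.5,0,.3,.4,.5):
    n=-u*np.sin(th)+np.array([0,0,np.cos(th)]);w=u*np.cos(th)+np.array([0,0,np.sin(th)])
    print(th,[px('side',h+n*l-.017*v+w*t,c)[0].round(1).tolist() for l in(.019,.055)for t in(-.003,.003)], px('side',h+n*.055+.017*v,c)[0].round(1))
```

```text
[[ 98  63  65  66  63  78  76  73  75  72  62  57  56  54  35  30  38  39  46  39 121 142  82  41  47  47  47  45]
 [ 88  68  68  72  73  77 104 104 104 103 101 104 103 101 128 139 137 132 127 127 141 147 133 130 130 133 138 142]
 [152 150 150 152 147 149 154 155 156 155 153 154 153 151 158 159 161 150 148 147 147 145 143 145 143 144 144 143]
 [139 138 136 134 135 133 131 128 129 127 126 126 125 122 119 119 115 107 104 104 102  99 101 100  95  93  90  88]
 [ 73  77  79  81  83  80  77  82  82  77  75  72  74  71  71  58  52  49  77  60  48  48  49  51  48  48  46  41]
 [ 44  44  45  42  45  45  41  45  46  46  46  45  40  40  51  48  36  27  78  57  37  39  38  38  39  38  37  35]
 [ 39  42  40  41  35  40  37  37  38  40  41  40  41  49  52  55  39  43  84  66  43  39  39  44  44  41  39  28]
 [ 36  45  38  39  39  43  38  37  37  40  40  32  36  51  54  57  38  36  86  67  31  25  28  32  31  31  26  24]
 [ 29  33  29  31  30  27  27  29  24  24  43  27  30  49  78  63  40  30  79  72  37  22  23  23  23  24  27  25]
 [ 22  30  21  21  22  23  17  18  45 106 129 113  62  57  85  68
[... 1144 characters left out ...]
18  10  17   7   8   8  14  21  23  21  24  23  21  23]
 [ 11  15  11   7   8  11   9   3  15  13  11   5   8   6  10   8   9   5   1  10  13  18  27  23  21  24  25  26]
 [ 10   8   9   6   1   4  13  10  11   2   6  10   9   9   6   3  13   7   7   3  18  20  22  22  22  22  26  24]]
-0.5 [[362.5, 228.7], [364.0, 229.2], [368.6, 222.9], [370.1, 223.4]] [368.1 215.1]
0 [[359.8, 228.6], [361.5, 228.6], [360.8, 222.1], [362.6, 222.1]] [360.5 214.1]
0.3 [[358.1, 229.0], [359.8, 228.6], [355.8, 222.9], [357.6, 222.5]] [355.7 214.7]
0.4 [[357.6, 229.1], [359.3, 228.7], [354.3, 223.3], [356.0, 222.8]] [354.1 215. ]
0.5 [[357.1, 229.3], [358.7, 228.8], [352.8, 223.8], [354.4, 223.3]] [352.6 215.5]
```

Emit:
carry_out([
  [[-1.5, 0, 0], [0, 0, 0], 5],
  [[-2, 0, 0], [0, 0, 0], 5],
  [[-2, 0, 0], [0, 0, 0], 5],
  [[0, 0, 0], [0, 0, 0], 5],
  [[0, 0, 0], [0, 0, 0], 5],
], force=60)

```text
time: 18.45
ee_pos: [0.4991, -0.0066, 0.1253]
tool_rot: [-0.141, -3.132, 0.001]
ft_force: [-0.5, -0.8, -0.6]
width: 0.209
grip_force: 60.0
```

Run:
```python
from h import *
s=robot.get_state();print(s['ee_pos'],s['ft_force'],s['torque'])
np.set_printoptions(linewidth=250)
b=robot.snapshot('side');cv2.imwrite('pics/s10.png',b[:,:,::-1]);t=robot.snapshot('top');cv2.imwrite('pics/t10.png',t[:,:,::-1])
b=cv2.cvtColor(b,cv2.COLOR_RGB2GRAY).astype(int);print(b[212:234,348:384])
t=cv2.cvtColor(t,cv2.COLOR_RGB2GRAY).astype(int);print(t[128:162,340:364]);t=cv2.imread('pics/top0.png',0).astype(int);print(t[128:162,340:364])
```

```text
[ 0.49908619 -0.00663824  0.12532606] [-0.48019936 -0.79070417 -0.64782442] [0.01290105 0.11772544 0.00328529]
[[ 78  63 136 128  90  77  77  67  69  75  78  78  80  77  78  76  80  78  55  37  62  66  60  75 143 104  52  46  45  47  51  61  68  46  41  34]
 [ 78  54 132 150 104  65  65  56  54  58  56  59  54  53  47  50  63  66  48  42  67  71  77  71 137 120  63  40  70  65  62  63  58  27  12   6]
 [ 52  33 128 156 102  66  66  68  67  80  83  80  78  75  64  57  60  59  39  31  40  43  47  41 126 145  80  40  48  49  51  47  43  27  22  36]
 [ 53  45 104 131  92  72  71  73  77  81 109 109 110 109 104 106 106 106 134 145 142 134 132 132 146 152 137 136 137 138 144 146 147 148 147 148]
 [139 150 154 157 157 155 157 156 154 156 159 159 163 160 159 159 159 158 166 167 167 158 153 153 151 149 150 150 148 148 148 149 150 148 148 148]
 [141 148 144 143 143 145 141 140 140 138 136 135 135 133 131 128 131 125 124 124 118 113 109 108 109 100  98  95  98  97  95  90  85  78  78  75]
 [108  85  79  81  79  83  82  76  88  81  74  82  85  84  80  76  79  74  72  62  56  58  56  54  54  50  
[... 8279 characters left out ...]
0 124]
 [ 44  45  45  46  46  47  50  53  56  59  62  67  71  75  76  79  84  88  89  87  86  88  92  97]
 [ 24  21  20  18  21  19  20  21  23  24  27  29  33  34  36  39  44  48  49  48  49  50  53  57]
 [ 18  15  15  16  15  15  15  14  15  13  14  16  13  17  17  20  24  26  28  28  28  28  30  31]
 [ 15  14  15  14  15  14  16  14  15  13  12  13  15  12  11  14  17  19  23  21  22  22  23  23]
 [ 20  18  16  17  15  15  15  16  14  14  15  14  15  15  14  16  16  18  18  19  20  20  18  19]
 [ 24  22  22  22  21  19  21  20  20  19  20  20  20  19  19  19  21  21  21  22  22  22  21  19]
 [ 26  25  25  25  24  23  24  23  24  25  24  25  24  25  25  24  25  24  24  24  24  25  24  22]]
```

Run:
```python
from h import *
s=robot.get_state();e=np.array(s['ee_pos']);yw,M=yaw(s);z=M[:,2];u=-M[:,0]
for th in(0,.04,.08,.12):
    g=e-.019*z;f=u*np.cos(th)-z*np.sin(th);dn=z*np.cos(th)+u*np.sin(th)
    P=[g+.220*f,g+.215*f+.09*dn,g+.1*f];print(th,'top',px('top',P).round(1).tolist(),'side',px('side',P).round(1).tolist(),P[0].round(3))
for n,a,b,(y0,y1,x0,x1) in(('top','top0','t10',(100,134,340,364)),('side','side0','s10',(185,228,365,395))):
    A=cv2.imread(f'pics/{a}.png',0).astype(int);B=cv2.imread(f'pics/{b}.png',0).astype(int);D=abs(A-B)[y0:y1,x0:x1]>14
    print(n)
    for i,r in enumerate(D):
        if r.any():print(y0+i,''.join('#' if k else '.' for k in r))
A=cv2.imread('pics/side0.png').astype(int);B=cv2.imread('pics/s10.png').astype(int)
print('ball region diff',abs(A-B)[232:255,360:385].max(),abs(A-B)[195:222,338:355].max())
```

```text
0 top [[351.0, 124.4], [349.0, 134.2], [348.2, 166.2]] side [[376.7, 205.3], [371.8, 222.3], [339.8, 206.0]] [ 0.719 -0.026  0.144]
0.04 top [[351.2, 123.6], [349.2, 132.4], [348.3, 165.9]] side [[377.0, 203.5], [373.1, 220.7], [339.9, 205.2]] [ 0.719 -0.026  0.152]
0.08 top [[351.4, 122.9], [349.5, 130.6], [348.4, 165.8]] side [[377.2, 201.8], [374.4, 219.1], [339.9, 204.4]] [ 0.718 -0.026  0.161]
0.12 top [[351.6, 122.3], [349.7, 129.0], [348.4, 165.7]] side [[377.3, 200.0], [375.5, 217.4], [339.8, 203.6]] [ 0.717 -0.026  0.17 ]
top
123 ..........####..........
124 .........######.........
125 .........######.........
126 .........######.........
127 .........######.........
128 .........#####..........
129 ..........####..........
130 .........#####..........
131 ........######..........
132 ........######..........
133 ........######..........
side
201 ..........##..................
202 #.#.....####..................
203 ##.....####...................
204 #.###...#.....................
205 ..##....#.##..................
206 ..........##..................
207 .........##...................
208 .........#....................
209 ...........#..................
210 .........##...................
211 .........##...................
213 .........##...................
218 .....#........................
219 .....##.......................
220 ..#..##.......................
221 ###..##.......................
222 ####.##.......................
223 ####.##.......................
224 #######.......................
225 .####......#..................
226 .####...#.#...................
227 ####..........................
ball region diff 12 99
```

Emit:
carry_out([
  [[0, 0, -2], [0, 0, 0], 5],
  [[0, 0, -3], [0, 0, 0], 5],
  [[0, 0, -3], [0, 0, 0], 5],
  [[0, 0, 0], [0, 0, 0], 5],
  [[0, 0, 0], [0, 0, 0], 5],
])

```text
time: 19.05
ee_pos: [0.5014, -0.0066, 0.2064]
tool_rot: [-0.141, -3.138, 0.0]
ft_force: [-0.3, 0.2, -1.7]
width: 0.21
grip_force: 60.0
```

Run:
```python
from h import *
s=robot.get_state();print(s['ee_pos'],yaw(s)[0])
plan([(.42,.12,.206,30),(.423,-.23,.206,30),(.4229,-.2995,.206,72.53)],step=.04)
```

```text
[ 0.50137186 -0.00658922  0.20644504] 84.85990685338444
-> (0.42, 0.12, 0.206, 30) 7 rows
   [1.32, 1.7, 0.01] [-0.0, -0.0, 0.137]
   [1.54, 1.5, 0.01] [-0.0, -0.0, 0.137]
   [1.73, 1.28, 0.01] [-0.0, -0.0, 0.137]
   [1.89, 1.03, 0.01] [-0.0, -0.0, 0.137]
   [2.01, 0.76, 0.01] [-0.0, -0.0, 0.137]
   [2.1, 0.48, 0.01] [-0.0, -0.0, 0.137]
   [2.14, 0.19, 0.01] [-0.0, -0.0, 0.137]
-> (0.423, -0.23, 0.206, 30) 9 rows
   [-3.38, -1.92, -0.0] [0.0, 0.0, -0.0]
   [-3.38, -1.92, -0.0] [0.0, 0.0, -0.0]
-> (0.4229, -0.2995, 0.206, 72.53) 6 rows
   [-1.0, -0.58, -0.0] [0.0, 0.0, -0.124]
   [-0.92, -0.7, -0.0] [0.0, 0.0, -0.124]
   [-0.83, -0.81, -0.0] [0.0, 0.0, -0.124]
   [-0.72, -0.9, -0.0] [0.0, 0.0, -0.124]
   [-0.61, -0.99, -0.0] [0.0, 0.0, -0.124]
   [-0.48, -1.05, -0.0] [0.0, 0.0, -0.124]
```

Emit:
carry_out([
  [[1.3, 1.7, 0], [0, 0, 0.137], 5],
  [[1.5, 1.5, 0], [0, 0, 0.137], 5],
  [[1.7, 1.3, 0], [0, 0, 0.137], 5],
  [[1.9, 1, 0], [0, 0, 0.137], 5],
  [[2, 0.8, 0], [0, 0, 0.137], 5],
])

```text
time: 19.55
ee_pos: [0.4429, 0.0841, 0.2048]
tool_rot: [-1.194, -2.902, 0.004]
ft_force: [0.4, 1.7, -1.4]
width: 0.207
grip_force: 60.0
```

Emit:
carry_out([
  [[2.1, 0.5, 0], [0, 0, 0.137], 5],
  [[2.1, 0.2, 0], [0, 0, 0.137], 5],
  [[0, 0, 0], [0, 0, 0], 5],
  [[-3.3, -1.9, 0], [0, 0, 0], 5],
  [[-3.4, -1.9, 0], [0, 0, 0], 5],
])

```text
time: 20.05
ee_pos: [0.4223, 0.0424, 0.2054]
tool_rot: [-1.564, -2.723, 0.003]
ft_force: [0.7, -1.5, -1.0]
width: 0.212
grip_force: 60.0
```

Emit:
carry_out([
  [[-3.4, -1.9, 0], [0, 0, 0], 5],
  [[-3.4, -1.9, 0], [0, 0, 0], 5],
  [[-3.4, -1.9, 0], [0, 0, 0], 5],
  [[-3.4, -1.9, 0], [0, 0, 0], 5],
  [[-3.4, -2, 0], [0, 0, 0], 5],
])

```text
time: 20.55
ee_pos: [0.4233, -0.1544, 0.2054]
tool_rot: [-1.57, -2.719, 0.002]
ft_force: [0.4, -0.1, -0.9]
width: 0.211
grip_force: 60.0
```

Emit:
carry_out([
  [[-3.4, -2, 0], [0, 0, 0], 5],
  [[-3.4, -1.9, 0], [0, 0, 0], 5],
  [[-1, -0.6, 0], [0, 0, -0.124], 5],
  [[-0.9, -0.7, 0], [0, 0, -0.124], 5],
  [[-0.8, -0.8, 0], [0, 0, -0.124], 5],
])

```text
time: 21.05
ee_pos: [0.4225, -0.2661, 0.205]
tool_rot: [-1.033, -2.963, 0.0]
ft_force: [-0.5, -0.8, -0.4]
width: 0.206
grip_force: 60.0
```

Emit:
carry_out([
  [[-0.7, -0.9, 0], [0, 0, -0.124], 5],
  [[-0.6, -1, 0], [0, 0, -0.124], 5],
  [[-0.5, -1, 0], [0, 0, -0.124], 5],
  [[0, 0, 0], [0, 0, 0], 5],
  [[0, 0, 0], [0, 0, 0], 5],
])

```text
time: 21.55
ee_pos: [0.4231, -0.2992, 0.2055]
tool_rot: [-0.481, -3.102, -0.002]
ft_force: [-0.3, 1.0, -0.3]
width: 0.206
grip_force: 60.0
```

Run:
```python
from h import *
s=robot.get_state();e=np.array(s['ee_pos']);yw,M=yaw(s);z=M[:,2];u=-M[:,0];print(e,yw,s['time'],s['ft_force'])
B=robot.snapshot('side');cv2.imwrite('pics/s11.png',B[:,:,::-1]);B=cv2.cvtColor(B,cv2.COLOR_RGB2GRAY).astype(int)
for th in(0,.04,.08,.12):
    g=e-.019*z;f=u*np.cos(th)-z*np.sin(th);dn=z*np.cos(th)+u*np.sin(th)
    P=[g+.220*f,g+.215*f+.09*dn,g+.05*f,g-.06*f];print(th,'side',px('side',P).round(1).tolist(),P[0].round(3))
A=cv2.imread('pics/side0.png',0).astype(int)
q=px('side',g+.215*u)[0].astype(int);x0=q[0]-60;y0=q[1]-25;D=abs(A-B)[y0:y0+55,x0:x0+80]>14;print(x0,y0)
for i,r in enumerate(D):
    if r.any():print(y0+i,''.join('#' if k else '.' for k in r))
plan([(.4229,-.2995,.206,72.53)])
```

```text
[ 0.42311254 -0.29918072  0.20545492] 72.35881841909372 21.55 [-0.31582895  0.97623579 -0.32692696]
0 side [[377.8, 290.8], [371.5, 306.3], [311.3, 279.7], [269.6, 272.7]] [ 0.633 -0.366  0.224]
0.04 side [[378.2, 289.1], [373.2, 305.1], [311.3, 279.3], [269.6, 273.2]] [ 0.633 -0.366  0.233]
0.08 side [[378.4, 287.4], [374.7, 303.8], [311.3, 279.0], [269.8, 273.7]] [ 0.632 -0.366  0.242]
0.12 side [[378.5, 285.6], [376.2, 302.5], [311.2, 278.6], [269.9, 274.2]] [ 0.631 -0.365  0.25 ]
315 265
265 ............####........#.......................................................
266 ............##.##...............................................................
267 .......#......#...#...#.........................................................
268 ...............#####............................................................
269 .............#.##...##..........................................................
270 .............##.###..#...............................#..#.....#.#..##.###.....##
271 .....#..#....####.#####.............##..#.#..####.##.##.#..#..###...#...###...#.
272 ...#
[... 3461 characters left out ...]
.###.#..###.##.
313 ................................#####.############.############.##....###..##.##
314 ................................##.###.#..#.##.###################...##..##..##.
315 .................................###.##....##.#.##############.#####.##...#...#.
316 .................................#.###..##.#####...#.#.#######.#...##.######..#.
317 ...................................#..#.##..######......#########.#...##.#.###.#
318 ................................###.####.##..#..#..##...#####.######.########.#.
319 ................................#.##..#..#......#..#.##..####.########.#.##.#.#.
-> (0.4229, -0.2995, 0.206, 72.53) 1 rows
   [0.03, -0.09, -0.03] [0.001, -0.002, -0.002]
```

Emit:
carry_out([
  [[0.15, -0.1, 0], [0, 0.07, 0], 5],
  [[-0.2, 0, 3], [0, 0, 0], 5],
  [[-0.2, 0, 3], [0, 0, 0], 5],
  [[0, 0, 0], [0, 0, 0], 5],
  [[0, 0, 0], [0, 0, 0], 5],
])

```text
time: 22.1
ee_pos: [0.4223, -0.299, 0.1464]
tool_rot: [-0.466, -3.036, -0.017]
ft_force: [0.9, 0.0, -0.5]
width: 0.21
grip_force: 60.0
```

Run:
```python
from h import *
s=robot.get_state();e=np.array(s['ee_pos']);yw,M=yaw(s);h=e-.019*M[:,2];print(e,yw,M[:,2],'hold',h,s['ft_force'])
d=np.array([.4229,-.2995,.1206])-h;print('tool shift cm',100*M.T@d)
B=robot.snapshot('side');a=np.radians(72.5-90);u=np.array([np.cos(a),np.sin(a),0])
print(px('side',[h+.22*u,h+.05*u]))
A=cv2.imread('pics/side0.png',0).astype(int);B=cv2.cvtColor(B,cv2.COLOR_RGB2GRAY).astype(int);q=px('side',h+.22*u)[0].astype(int)
for i in range(q[1]-8,q[1]+10):print(i,q[0]-25,''.join('#' if abs(A-B)[i,j]>16 else '.' for j in range(q[0]-25,q[0]+8)))
```

```text
[ 0.4222696  -0.29899988  0.14641877] 72.54666681230054 [-0.06790773  0.02163529 -0.99745699] hold [ 0.42355985 -0.29941095  0.16537045] [ 0.89406075  0.02741206 -0.50292874]
tool shift cm [-0.25895741 -0.02950567  4.46994826]
[[375.08457969 301.22668877]
 [311.51675166 290.72282857]]
293 350 ..#...#..........................
294 350 ########.........................
295 350 .#.######.#..#...................
296 350 ######.#.####....................
297 350 ############.#...................
298 350 ##################...............
299 350 ########################.........
300 350 ##########################.......
301 350 ###.############...#######.......
302 350 #########.################.......
303 350 ..#.###########.##########...#.#.
304 350 ..#..#....##.#######.####.#..#..#
305 350 #.#.#..#...##.#.#.#######.###....
306 350 #...#..#..#....#.#######.###..#.#
307 350 #....#........#...#.####.#....#..
308 350 .....#.........#########.#..#..#.
309 350 ##.#......#.....########.#.##..#.
310 350 #####...#.##.....######.#.##.#...
```

Emit:
carry_out([
  [[-0.1, 0, 2], [0, 0, 0], 5],
  [[-0.1, 0, 1.7], [0, 0, 0], 5],
  [[0, 0, 0.4], [0, 0, 0], 5],
  [[0, 0, 0], [0, 0, 0], 5],
])

```text
time: 22.55
ee_pos: [0.422, -0.2996, 0.1061]
tool_rot: [-0.467, -3.037, -0.016]
ft_force: [0.1, -0.1, -0.4]
width: 0.208
grip_force: 60.0
```

Emit:
carry_out([
  [[0, 0, 0.2], [0, 0, 0], 5],
  [[0, 0, 0], [0, 0, 0], 5],
])

```text
time: 22.75
ee_pos: [0.422, -0.2997, 0.1041]
tool_rot: [-0.467, -3.038, -0.015]
ft_force: [-0.2, 0.1, -0.6]
width: 0.212
grip_force: 60.0
```

Emit:
carry_out([
  [[0, 0, 0.2], [0, 0, 0], 5],
  [[0, 0, 0], [0, 0, 0], 5],
])

```text
time: 22.95
ee_pos: [0.4219, -0.2997, 0.1018]
tool_rot: [-0.467, -3.038, -0.015]
ft_force: [0.7, 0.1, 2.7]
width: 0.209
grip_force: 60.0
```

Emit:
carry_out([
  [[0, 0, 0.1], [0, 0, 0], 5],
  [[0, 0, 0], [0, 0, 0], 5],
  [[0, 0, 0], [0, 0, 0], 60],
  [[0, 0, 0], [0, 0, 0], 60],
  [[0, 0, 0], [0, 0, 0], 60],
])

```text
time: 23.45
ee_pos: [0.4211, -0.2992, 0.1001]
tool_rot: [-0.466, -3.036, -0.017]
ft_force: [0.4, 0.6, -0.3]
width: 0.426
grip_force: 0.0
```

Emit:
carry_out([
  [[0, 0, 0], [0, 0, 0], 60],
  [[0, 0, 0], [0, 0, 0], 60],
  [[0, 0, -1], [0, 0, 0], 60],
  [[0, 0, -2.5], [0, 0, 0], 60],
  [[0, 0, -4], [0, 0, 0], 60],
])

```text
time: 23.95
ee_pos: [0.4249, -0.3, 0.1749]
tool_rot: [-0.466, -3.033, -0.019]
ft_force: [0.2, -0.2, -0.2]
width: 0.601
grip_force: 0.0
```

Emit:
carry_out([
  [[0, 0, -4], [0, 0, 0], 60],
  [[3, 2, -3], [0, 0, 0], 60],
  [[3, 3, 0], [0, 0, 0], 60],
  [[0, 0, 0], [0, 0, 0], 60],
  [[0, 0, 0], [0, 0, 0], 60],
])

```text
time: 24.45
ee_pos: [0.3891, -0.2365, 0.2501]
tool_rot: [-0.465, -3.039, -0.015]
ft_force: [1.1, -0.8, 0.3]
width: 0.601
grip_force: 0.0
```

Run:
```python
from h import *
s=robot.get_state();print(s['ee_pos'],s['time'],s['width'],s['ft_force'])
B=robot.snapshot('side');cv2.imwrite('pics/s12.png',B[:,:,::-1])
A=cv2.imread('pics/side0.png',0).astype(int);B=cv2.cvtColor(B,cv2.COLOR_RGB2GRAY).astype(int);D=abs(A-B)
o=np.array([.5155,-.3275,.12]);a=np.radians(-17.6);u=np.array([np.cos(a),np.sin(a),0])
rx=lambda x,z=0:o+(x-.0325)*u+[0,0,z]
for x in(.155,.105,0,-.03,-.13):print(x,px('side',rx(x)).round(1))
print('tip',px('side',rx(.15,-.09)).round(1))
for i in range(288,342):print(i,''.join('#' if D[i,j]>16 else '.' for j in range(255,385)))
def d(n,x0,x1,y0,y1):print(n,(D[y0:y1,x0:x1]>25).sum())
d('ball',360,385,230,252);d('spool',272,292,233,252);d('tray',286,330,250,285);d('board',277,307,205,225);d('jar',250,270,268,290);d('driver',278,292,304,360);d('tin',321,339,150,166)
```

```text
[ 0.38905259 -0.23652287  0.25013231] 24.45 0.601122428586031 [ 1.1049494  -0.80109619  0.26590658]
0.155 [[372.5 308.5]]
0.105 [[354.3 305.5]]
0 [[316.4 299.1]]
-0.03 [[305.8 297.2]]
-0.13 [[270.6 291.2]]
tip [[367.1 321.9]]
288 ##..#...........######.####.....#######################...........................................................................
289 ..#.#..........#############.##########################...........................................................................
290 .##.............#######################################...........................................................................
291 ....#.........#.#######################################...........................................................................
292 ###.#..........#######################################............................................................................
293 ####..........########################################............................................................................
294 #.............########################################......
[... 5773 characters left out ...]
......................................................................................................
338 ..................................................................................................................................
339 ..................................................................................................................................
340 ..................................................................................................................................
341 ..................................................................................................................................
ball 3
spool 330
tray 434
board 302
jar 0
driver 63
tin 0
```

Emit:
carry_out([
  [[0, 0, -4], [0, 0, 0], 60],
  [[0, 0, -4], [0, 0, 0], 60],
  [[0, 0, -3], [0, 0, 0], 60],
  [[0, 0, 0], [0, 0, 0], 60],
  [[0, 0, 0], [0, 0, 0], 60],
])

```text
time: 25.0
ee_pos: [0.3965, -0.2399, 0.3586]
tool_rot: [-0.468, -3.037, -0.016]
ft_force: [0.4, -0.2, -0.7]
width: 0.605
grip_force: 0.0
```

Run:
```python
from h import *
for n,f,R_ in(('side','side0',dict(spool=(272,233,20,19),tray=(286,250,44,35),board=(277,205,30,20),driver=(278,304,14,56),ball=(362,230,22,22),vise=(345,195,42,20))),('top','top0',dict(spool=(344,228,20,20),tray=(372,190,36,42),board=(303,206,28,34),driver=(428,232,56,14),ball=(368,134,18,20)))):
    A=cv2.imread(f'pics/{f}.png');B=robot.snapshot(n)[:,:,::-1].copy();cv2.imwrite(f'pics/{n}F.png',B)
    for k,(x,y,w,h) in R_.items():
        m=cv2.matchTemplate(B[y-6:y+h+6,x-6:x+w+6],A[y:y+h,x:x+w],cv2.TM_CCOEFF_NORMED);_,v,_,p=cv2.minMaxLoc(m);print(n,k,round(v,3),p[0]-6,p[1]-6)
B=cv2.cvtColor(cv2.imread('pics/sideF.png'),6).astype(int);np.set_printoptions(linewidth=200);print(B[218:231,352:368])
```

```text
side spool 0.471 -1 0
side tray 0.925 0 0
side board 0.662 0 0
side driver 0.914 0 0
side ball 0.997 0 0
side vise 0.998 0 0
top spool 0.864 0 2
top tray 0.925 0 0
top board 1.0 0 0
top driver 0.383 -6 1
top ball 1.0 0 0
[[ 79  82  82  80  89  83  76  85  86  85  80  78  80  75  73  65]
 [ 49  47  49  40  74  77  54  51  50  50  48  46  49  49  44  37]
 [ 42  43  43  39  81  82  62  57  49  42  41  41  44  44  42  39]
 [ 42  42  42  42  87  93  71  55  58  46  43  35  34  36  35  28]
 [ 35  39  36  26  74 102  77  51  54  39  45  31  21  26  27  21]
 [ 22  26  28  23  52  94  76  50  98  94 129 135  83  32  19  12]
 [ 21  26  19   9  28  60  59  47  83 111 146 156 107  45  17  14]
 [ 24  17  15  15  11  28  48  54  61  86 117 144 134  67  10  17]
 [ 21  18  14  14  11   8  38  47  60  64  97 143 143  70  11  19]
 [ 14   5  16  19   7   6  14  45  58  57  88 132 141  75  15  13]
 [ 17  16  10   8  11   7   1  22  46  50 120 145 144  83  24  14]
 [ 24  18   8  16  12   6  11   7  32  50 128 150 147  90  27  19]
 [ 12  13  13   9  17  20   5   5  17  50 127 152 150 106  43  15]]
```

Run:
```python
from h import *
np.set_printoptions(linewidth=200)
A=cv2.imread('pics/top0.png',0).astype(int);B=cv2.imread('pics/topF.png',0).astype(int)
for r in range(130,168):print(r,A[r,345:357].mean().round(1),B[r,345:357].mean().round(1))
h=np.array([.6745,-.0272,.03]);u=np.array([.996,-.089,0])
print('hinge',px('top',h))
for th in(-.5,-.4,.3,.4,.5):
    n=-u*np.sin(th)+np.array([0,0,np.cos(th)]);w=u*np.cos(th)+np.array([0,0,np.sin(th)])
    print(th,[px('top',h+n*l+w*t)[0].round(1).tolist() for l in(.019,.055)for t in(-.003,.003)])
```

```text
130 106.0 113.9
131 67.5 72.8
132 37.0 40.0
133 30.3 29.0
134 45.1 27.5
135 62.7 26.8
136 65.3 27.2
137 53.8 30.2
138 44.0 29.8
139 45.5 26.2
140 52.9 25.7
141 58.0 32.8
142 61.3 49.1
143 73.4 82.8
144 100.1 119.8
145 124.8 139.0
146 131.5 131.2
147 117.1 102.3
148 88.1 75.6
149 58.0 70.1
150 46.1 83.3
151 70.9 102.8
152 110.8 128.3
153 128.2 139.7
154 107.0 115.2
155 64.9 70.1
156 29.1 32.5
157 16.1 17.9
158 13.8 15.8
159 14.9 16.0
160 19.8 21.2
161 24.2 25.1
162 25.2 26.8
163 25.5 27.2
164 25.2 27.8
165 27.8 30.2
166 49.0 53.4
167 102.1 109.8
hinge [[349.25299941 148.37790224]]
-0.5 [[349.8, 145.0], [349.8, 143.6], [350.8, 137.0], [350.8, 135.5]]
-0.4 [[349.7, 145.6], [349.8, 144.0], [350.7, 138.5], [350.8, 136.9]]
0.3 [[349.4, 149.9], [349.6, 147.9], [349.9, 151.0], [350.1, 149.0]]
0.4 [[349.4, 150.5], [349.5, 148.6], [349.7, 152.8], [349.9, 150.8]]
0.5 [[349.3, 151.1], [349.5, 149.2], [349.6, 154.6], [349.7, 152.6]]
```

```bash
python3 -c "
from cell import robot
print(robot.job_done())"
```

```text
the job is handed in; nothing more can be done
None
```

I handed the job in at about 25 s: the paddle switch was pulled until it stopped moving under extra force, though the pictures could not fully confirm its angle. The rod lies back in the open stand with its leg hanging down, and before-and-after pictures show no sign that anything else moved (the arm partly hid the spool).

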